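# Load two ball bearings into the bearing height check stand

### The arm

A 7-joint arm with a two-finger parallel gripper is mounted at the origin on a cart in front of the work surface, level with it; the furniture and walls round the work are solid. World frame = base frame: x ahead of the robot, y to its left, z up, the work surface at z = 0. Lengths are in mm, angles in rad, forces in N, time in s.
With the tool pointing down it reaches from about 375 to 925 mm from the base axis. Payload 3.1 kg.
Tool frame: the origin (TCP) lies at the very end of the fingers, on their centre line; the grasp point (between the pads) lies 19 mm behind it; z points along the fingers, y is the line along which they close (so a half turn about z gives the same grasp; the last joint's range is limited). The gripper opens to 85 mm and grips with 20 to 120 N. Pads are 22 mm wide; open, the fingers measure 114 mm over their backs; the gripper's body (76 mm by 85 mm) begins 54 mm behind the grasp point. The pads swing forward as they close: fully open they stand 13 mm farther back than shut.
Start: joints at [-1.43, 0.383, 0.044, 1.598, -0.018, 1.161, -0.05], TCP at [153.726, 631.563, 231.269] pointing down, gripper open.
Joint ranges: [-2.61, 2.61], [-0.41, 2.15], [-1.48, 1.57], [0, 2.5], [-1.57, 4.71], [0.05, 1.97], [-2.85, 2.85]. Speed limits (rad/s): [2.79, 2.79, 3.14, 3.14, 3.14, 3.14, 3.14].

### API

Orientations are given as a unit quaternion [x, y, z, w].
In Python, from plant import get_obs, capture, ctrl gives the robot as it stands.
- The arm moves only by the tool arm_command, never from a script. Its argument "deltas" is a list of rows, each an object of numbers: "dx", "dy", "dz": the shift along the tool's x, y, z in units of 0.1 m (1.0 is 0.1 m); "rx", "ry", "rz": the turn, a rotation vector about the tool's x, y, z in units of pi/4 rad (1.0 is pi/4 rad); "fingers": the opening, from 0 (shut) to 1 (fully open). A call has 1 to 10 rows; each row shifts and turns the commanded pose from where the row before left it, along the tool's axes as they then stand; what a row does not reach is not made up. A row lasts 1/10 s, in which the tool goes at most 50 mm and 8.59 degrees, less where a joint would pass 70% of its speed; a pose out of reach is approached as far as the arm can. A call with a number of a shift or a turn outside -1 to 1 is refused whole. A call with a gripper value outside its range is refused whole. The fingers move at their own pace and stop on an object; "newtons" is the grip in N (left out, the last holds). Time passes only in rows, so rows that do not move let the fingers close. It gives the time, the measured TCP pose, the force, the opening and the grip force at its end, in the units of the state.
- get_obs(): the state, without advancing time (a new reading comes with each control period).
- capture(name): name is "scene" or "top" or "wrist"; returns a dict with "pixels" (420x560x3 uint8, red, green, blue), "z_map" (420x560 float32, mm along the optical axis (not along the pixel's ray), 0 where there is no reading), "fx", "fy", "cx", "cy" (pixels), "R" (3x3) and "t" (3): a world point X has camera coordinates R X + t. Camera axes: x right, y down, z forward; pixel columns grow to the right and rows downward; lengths in mm; the calibration is good to about 2 mm. A picture is of the moment at which its call begins.
- ctrl.job_done(): hands the job in; it is judged then, once.
The state is a dict: "time_s": time; "q": joint angles; "joint_velocities": joint speeds; "tau": joint torques, N m; "ee_pos": TCP position; "ee_rot": TCP orientation; "wrist_force": force on the tool from outside, world axes, zero at the start; "torque": the same for the moment, N m; "finger_gap": finger opening in mm; "grasp_force": force on a finger pad.
Only numpy, scipy, OpenCV 4.12 (cv2) and the standard library are available. Lean on these libraries where they do the work, as an engineer would, in place of code of your own. Each camera call takes 0.05 s, during which the arm holds its last target. There are 200 camera calls.

### The job

Load the check stand: put the two ball bearings, one at a time, on the stand's front deck and slide each in under the overhanging head into the round pocket of its own size, so that it drops in and lies flat on the pocket floor. Do not knock the dial indicators on the stand, and leave the other things on the bench where they are.

Things in the scene. Friction and masses are not known exactly. Their poses are not given: they have to be found in the camera images.
- check_stand: Bearing height check stand, fixed. Origin under it on the bench, +x from open front to back, +y left, z up. On a column, an aluminium plate 20 mm thick, x -72 to +72, y -62 to +62 mm, its flat deck 135 mm above the bench, with two round pockets 5 mm deep. A grey slab overhangs them: x +18 to +71 mm, 159 to 179 mm above the bench. Back wall at x = +61 mm. In front of x = +18 mm it is open above.
- pocket_large (a point): Centre of the floor of the large pocket, diameter 54.5 mm, at x = +30, y = +31 mm of the stand, 130 mm above the bench (the deck round it is 5 mm higher). Axes as the stand's.
- pocket_small (a point): Centre of the floor of the small pocket, diameter 46.5 mm, at x = +30, y = -29 mm of the stand, 130 mm above the bench. Axes as the stand's.
- dial_large: Dial indicator fixed upright through the head over the large pocket: face 54 mm across and 14 mm thick looks to the front, x +22 to +36 mm of the stand, up to 265 mm above the bench; its thin plunger points down over the pocket centre and ends 18 mm above the deck. Origin at mid length, on its back.
- dial_small: The same, face 60 mm across, up to 271 mm above the bench, over the small pocket.
- bearing_large: Large ball bearing, a plain steel ring lying flat on the bench, 52 mm outside diameter, 12 mm thick, about 0.11 kg. Origin at the centre of its underside, z along its axis.
- bearing_small: Small ball bearing, a plain steel ring lying flat on the bench, 44 mm outside diameter, 12 mm thick, about 0.11 kg. Origin at the centre of its underside, z along its axis.
- plain_ring: Bystander: plain ring gauge without balls, 44 mm outside diameter, 12 mm high, flat on the bench. Not a bearing; leave it.
- drill_chuck: Bystander: drill chuck standing on the bench, 36 mm diameter, 54 mm high; leave it.
- hex_key: Bystander: black hex key lying on the bench, 28 x 78 x 8 mm; leave it.
- v_block: Bystander: steel V-block, 40 x 40 x 30 mm; leave it.

How it is judged:
By the outcome, as a careful person would: the job done as asked, in the order asked, and still so for the second after the job is handed in, with the robot touching nothing.
It also fails if it takes over 69 s, if anything falls off the work surface, if the arm or the gripper's body presses on something with over 40 N, if the wrist force passes 120 N, or if a joint passes its speed limit or range.

## Working session

There is one attempt and no reset: what is moved stays moved. The work goes in short steps, Python scripts to look and compute and a tool call to move; the robot and the scene stay as the last step left them, time stands still between calls to the robot, and variables do not carry over. Pictures are saved under pics/ and viewed, at most 10 in all, crops included, and the job is handed in when it is done.

Besides the shell and the picture viewer there is one more tool, called after "Emit:" as a command line: name --argument value ..., lists and objects as JSON in quotes. arm_command: Moves the arm, as the interface text tells. Shifts and turns lie within -1 to 1; 1 stands for 0.1 m of shift or pi/4 rad of turn. Its arguments: {"type":"object","properties":{"deltas":{"type":"array"},"newtons":{"type":"number"}},"required":["deltas"]}

```bash
ls; mkdir -p pics; python3 - <<'E'
from plant import get_obs, capture
import cv2,numpy as np,pickle
o=get_obs();print({k:np.round(v,3) for k,v in o.items()})
ims=[]
for n in("scene","top"):
    c=capture(n);pickle.dump(c,open(n+".pkl","wb"));cv2.imwrite(f"pics/{n}0.png",c["pixels"][:,:,::-1]);print(n,c["R"].round(3).tolist(),c["t"].round(1),c["fx"],c["cx"],c["cy"])
E
```

```text
pics
{'time_s': np.float64(0.0), 'q': array([-1.43 ,  0.384,  0.044,  1.6  , -0.018,  1.161, -0.05 ]), 'joint_velocities': array([ 0.   ,  0.001, -0.001,  0.   , -0.001,  0.002, -0.   ]), 'tau': array([-0.0000e+00, -4.3346e+01,  1.0240e+00, -2.4951e+01,  1.1000e-02,
        1.1000e-02,  0.0000e+00]), 'ee_pos': array([153.517, 630.629, 229.882]), 'ee_rot': array([ 0.119,  0.993, -0.001, -0.   ]), 'wrist_force': array([ 0.126, -0.514,  0.155]), 'torque': array([-0.003,  0.045,  0.006]), 'grasp_force': np.float64(0.0), 'finger_gap': np.float64(85.057)}
scene [[0.833, -0.553, 0.022], [-0.314, -0.505, -0.804], [0.456, 0.663, -0.594]] [-421.1  318.9  818. ] 434.4852569618193 275.6329244382582 213.7756109389259
top [[0.01, -0.999, 0.03], [-0.982, -0.016, -0.186], [0.186, -0.028, -0.982]] [ 41.  587.6 919. ] 418.2179750672304 277.3253028068832 210.24880623931745
```

View pics/top0.png

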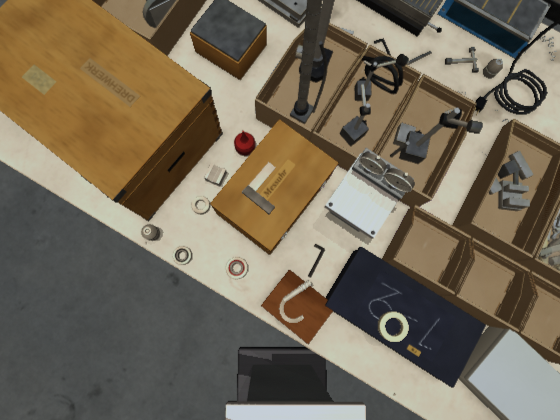

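View pics/scene0.png

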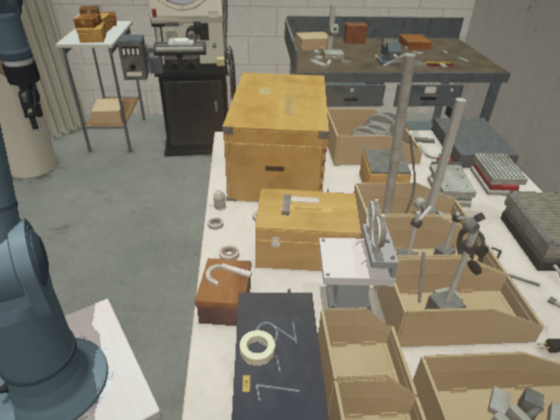

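Top view: the bearing-like rings are at about (182,255) and (237,268), a plain ring is at (201,205), and the stand is at about (365,200) with its head to the upper right. Next I'll zoom in and measure.

```bash
cat > h.py <<'E'
import numpy as np,cv2,pickle
def pts(c):
    z=c["z_map"];v,u=np.mgrid[:z.shape[0],:z.shape[1]]
    P=np.stack([(u-c["cx"])*z/c["fx"],(v-c["cy"])*z/c["fy"],z],-1)
    W=(P-c["t"])@c["R"]; W[z==0]=np.nan
    return W
E
python3 - <<'E'
from h import *
c=pickle.load(open("top.pkl","rb"));W=pts(c);im=c["pixels"][:,:,::-1]
a=cv2.resize(im[180:290,130:260],None,fx=4,fy=4,interpolation=cv2.INTER_CUBIC)
b=cv2.resize(im[140:250,315:420],None,fx=2.6,fy=2.6,interpolation=cv2.INTER_CUBIC)
o=np.zeros((440,800,3),np.uint8);o[:,:520]=a;o[:286,525:525+b.shape[1]]=b;cv2.imwrite("pics/z1.png",o)
for n,(u,v) in dict(A=(182,255),B=(237,268),R=(201,205),chuck=(150,232),key=(317,260),vb=(216,174)).items():
    s=np.s_[v-16:v+17,u-16:u+17];w=W[s].reshape(-1,3);z=w[:,2]
    m=(z>6)&(z<18) if n in"ABR" else (z>5)&(z<70)
    q=w[m];print(n,m.sum(),q.min(0).round(),q.max(0).round(),"med z",np.median(q[:,2]).round(1))
    if m.sum()>5 and n in "ABR":
        (x,y),r=cv2.minEnclosingCircle(q[:,:2].astype(np.float32));print("  circ",x,y,r)
w=W[140:250,315:420].reshape(-1,3);m=(w[:,2]>128)&(w[:,2]<142);q=w[m][:,:2].astype(np.float32)
r=cv2.minAreaRect(q);print("deck",r,cv2.boxPoints(r).round().tolist(),np.median(w[m][:,2]))
m=(w[:,2]>170)&(w[:,2]<186);q=w[m][:,:2].astype(np.float32);print("slab",cv2.minAreaRect(q),cv2.boxPoints(cv2.minAreaRect(q)).round().tolist(),m.sum())
print("bench z",np.nanmedian(W[285:300,195:215,2]),np.nanmedian(W[225:245,195:215,2]))
E
```

```text
A 234 [462. 251.   6.] [505. 294.  16.] med z 11.2
  circ 483.85980224609375 273.2917785644531 22.256671905517578
B 320 [431. 118.   6.] [481. 168.  16.] med z 11.3
  circ 455.8268127441406 143.25930786132812 25.963104248046875
R 196 [583. 193.   6.] [628. 258.  16.] med z 11.5
  circ 600.484619140625 225.59332275390625 37.21776580810547
chuck 277 [518. 329.   5.] [577. 366.  62.] med z 42.7
key 94 [438. -64.   5.] [515. -11.  11.] med z 7.1
vb 323 [655. 175.   5.] [724. 241.  36.] med z 26.1
deck ((621.5015869140625, -130.31741333007812), (200.18411254882812, 208.3149871826172), 89.81266021728516) [[517.0, -230.0], [725.0, -231.0], [726.0, -31.0], [518.0, -30.0]] 133.72341952133434
slab ((646.7183227539062, -167.1023406982422), (119.23148345947266, 54.09040451049805), 56.4778938293457) [[591.0, -202.0], [636.0, -232.0], [702.0, -132.0], [657.0, -102.0]] 558
bench z -859.0162921864278 -0.7780632366376968
```

View pics/z1.png

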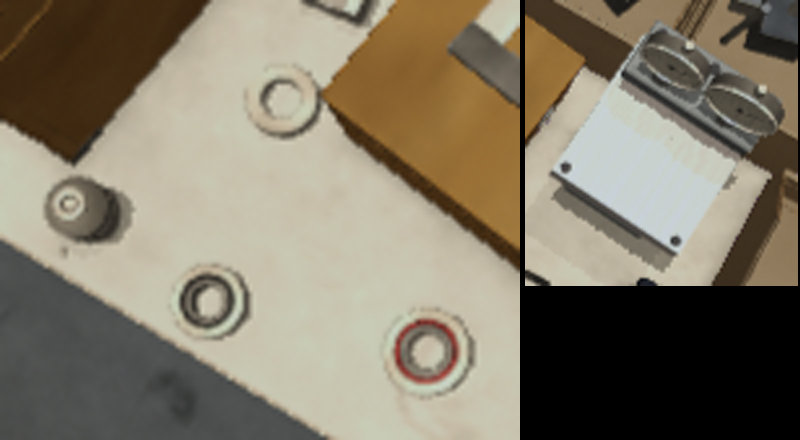

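The small bearing (dark inner) is at crop (210,302), the large one (red seal) at (428,352), and the plain ring near (283,100). The stand's open front faces the robot's left, with yaw about -33°. Next: fit the stand, check clearances and look at the wrist camera geometry.

```bash
cat >> h.py <<'E'
from scipy.optimize import minimize
def stand_fit(W,x0=(610,-142,-0.585),zc=134,lo=-72,hi=17,w=62,band=2.5):
    """fit pose: deck points vs. inside rectangle, soft-IoU of samples near it"""
    p=W.reshape(-1,3);p=p[np.isfinite(p).all(1)]
    p=p[(np.hypot(p[:,0]-x0[0],p[:,1]-x0[1])<140)]
    deck=abs(p[:,2]-zc)<band
    def loc(s,q):
        c,sn=np.cos(s[2]),np.sin(s[2]);d=q[:,:2]-s[:2]
        return d[:,0]*c+d[:,1]*sn,-d[:,0]*sn+d[:,1]*c
    d=p[deck]
    def cost(s):
        x,y=loc(s,d); k=x<hi+5
        out=np.maximum(0,np.maximum(abs(y)-w,lo-x))
        # edges: extreme quantile distances per bin
        e=[]
        for a in np.arange(-60,10,5):
            m=(x>a)&(x<a+5)&(abs(y)<75)
            if m.sum()>8: e+= [y[m].max()-w, y[m].min()+w]
        for b in np.arange(-55,55,5):
            m=(y>b)&(y<b+5)&(x>-90)&(x<hi)
            if m.sum()>8: e.append(x[m].min()-lo)
        e=np.array(e); return np.mean(np.minimum(abs(e),8)**1.2) if len(e)>10 else 99
    best=min((minimize(cost,np.array(x0)+np.array(o),method="Nelder-Mead",options=dict(initial_simplex=None,xatol=.01,fatol=1e-4)) for o in [(0,0,0),(3,3,.02),(-3,3,-.02),(3,-3,.02)]),key=lambda r:r.fun)
    return best.x,best.fun
E
python3 - <<'E'
from h import *
from plant import capture,get_obs
from scipy.spatial.transform import Rotation as Ro
for n in("top","scene"):
    c=pickle.load(open(n+".pkl","rb"));W=pts(c)
    p=W.reshape(-1,3);k=(np.hypot(p[:,0]-585,p[:,1]+120)<35);print(n,"deck z",np.median(p[k&(p[:,2]>120)&(p[:,2]<145),2]),stand_fit(W,zc=np.median(p[k&(p[:,2]>120)&(p[:,2]<145),2])))
c=pickle.load(open("top.pkl","rb"));W=pts(c);p=W.reshape(-1,3)
H=lambda x0,x1,y0,y1:np.nanmax(p[(p[:,0]>x0)&(p[:,0]<x1)&(p[:,1]>y0)&(p[:,1]<y1),2].tolist()+[-999]).round()
xs=range(350,800,50);ys=range(500,-350,-50)
print("y\\x",list(xs))
for y in ys: print(y,[int(H(x,x+50,y-50,y)) for x in xs])
w=capture("wrist");o=get_obs();R=Ro.from_quat(o["ee_rot"]).as_matrix()
cam=-w["R"].T@w["t"];print("cam in tool",R.T@(cam-o["ee_pos"]),"axes",(R.T@w["R"].T).round(2).tolist())
E
```

```text
top deck z 134.3751006243148 (array([ 6.10302867e+02, -1.43086032e+02, -5.94835250e-01]), np.float64(0.42899985299874316))
scene deck z 135.03700483933898 (array([ 6.09785201e+02, -1.43218028e+02, -5.84802785e-01]), np.float64(0.7382577025515531))
y\x [350, 400, 450, 500, 550, 600, 650, 700, 750]
500 [-849, -848, -846, -1, 4, 249, 249, 249, 249]
450 [-850, -849, -846, 5, 245, 249, 249, 249, 250]
400 [-850, -851, 3, 56, 248, 249, 250, 249, 251]
350 [-850, -850, 5, 57, 249, 249, 249, 249, 249]
300 [-850, 4, 16, 14, 14, 244, 249, 249, 249]
250 [-844, 5, 4, 5, 16, 16, 36, 248, 249]
200 [3, 14, 15, 3, 134, 133, 33, 42, 248]
150 [4, 16, 16, 133, 148, 148, 136, 131, 106]
100 [79, 78, 132, 135, 148, 147, 142, 135, 133]
50 [92, 91, 5, 134, 134, 134, 135, 135, 134]
0 [85, 91, 10, 9, 133, 133, 135, 135, 114]
-50 [91, 89, 10, 11, 138, 139, 135, 132, 114]
-100 [90, 89, 90, 139, 139, 261, 265, 175, 180]
-150 [107, 89, 89, 139, 246, 271, 185, 115, 153]
-200 [107, 113, 115, 115, 243, 250, 177, 166, 115]
-250 [91, 115, 9, 9, 104, 114, 297, 302, 256]
-300 [114, 115, 8, 8, 54, 115, 300, 302, 223]
cam in tool [ 7.20334461e+01  3.38453956e-02 -1.42201530e+02] axes [[0.0, -0.96, -0.29], [1.0, 0.0, -0.0], [0.0, -0.29, 0.96]]
```

```bash
python3 - <<'E'
from h import *
c=pickle.load(open("top.pkl","rb"));W=pts(c);p=W.reshape(-1,3);p=p[np.isfinite(p[:,0])]
for nm,b in dict(L=(455.8,143.3),S=(483.9,273.3)).items():
  for yaw in (146.2,116,86,166,196):
    a=np.deg2rad(yaw);d=p[:,:2]-b;x=d@[np.cos(a),np.sin(a)];y=d@[np.sin(a),-np.cos(a)]
    tall=p[:,2]>60; fing=p[:,2]>18
    # signed clearance to body rectangle half 43x43 and finger rect 12x48
    f=lambda m,hx,hy:np.hypot(np.maximum(abs(x[m])-hx,0),np.maximum(abs(y[m])-hy,0)).min().round(1)
    cam=np.hypot(x-72,y)[p[:,2]>100].min().round()
    print(nm,yaw,"body",f(tall,43,43),"fing",f(fing,12,48),"cam",cam)
E
```

```text
L 146.2 body 25.8 fing 49.9 cam 143.0
L 116 body 13.4 fing 39.0 cam 135.0
L 86 body 11.8 fing 24.7 cam 111.0
L 166 body 15.2 fing 41.3 cam 138.0
L 196 body 11.1 fing 26.0 cam 116.0
S 146.2 body 71.5 fing 23.3 cam 149.0
S 116 body 68.4 fing 25.2 cam 115.0
S 86 body 58.1 fing 46.9 cam 78.0
S 166 body 60.7 fing 22.5 cam 167.0
S 196 body 61.9 fing 40.7 cam 171.0
```

```bash
cat > go.py <<'E'
import sys,numpy as np
from scipy.spatial.transform import Rotation as Ro
from plant import get_obs
S=np.array([610.05,-143.15]);YAW=-0.590
def tool(tilt=0.,yaw=YAW):
    """tool x = stand -x; tilt>0: tips toward stand +x"""
    R=Ro.from_matrix(np.array([[-1,0,0],[0,1,0],[0,0,-1.]]))
    return Ro.from_euler("z",yaw)*Ro.from_euler("y",-tilt)*R
def stand(x,y,z): 
    c,s=np.cos(YAW),np.sin(YAW);return np.array([S[0]+c*x-s*y,S[1]+s*x+c*y,z])
def plan(P,tilt=0.,o=None):
    """total shift in current and in final tool axes (units), total turn (units)"""
    o=o or get_obs();R0=Ro.from_quat(o["ee_rot"]);R1=tool(np.deg2rad(tilt));d=(np.array(P)-o["ee_pos"])/100
    print("t %.2f ee %s gap %.1f F %s"%(o["time_s"],np.round(o["ee_pos"],1),o["finger_gap"],np.round(o["wrist_force"],1)),
     "| in cur axes",R0.inv().apply(d).round(3),"| in final axes",R1.inv().apply(d).round(3),"| turn",((R0.inv()*R1).as_rotvec()/(np.pi/4)).round(3),"| q",np.round(o["q"],2))
def here():
    o=get_obs();c,s=np.cos(YAW),np.sin(YAW);d=o["ee_pos"][:2]-S;print("in stand",np.round([c*d[0]+s*d[1],-s*d[0]+c*d[1],o["ee_pos"][2]],1))
E
python3 -c "
from go import *
plan([483.9,273.3,150])"
```

```text
t 0.15 ee [153.6 630.8 230.2] gap 85.5 F [-0.3  0.5 -0. ] | in cur axes [-4.055 -2.691  0.808] | in final axes [-4.734 -1.133  0.802] | turn [-0.003  0.001  0.447] | q [-1.43  0.38  0.04  1.6  -0.02  1.16 -0.05]
```

Emit:
arm_command --deltas '[{"rz": 0.149, "fingers": 0.78}, {"rz": 0.149, "fingers": 0.78}, {"rz": 0.149, "fingers": 0.78}, {"dx": -0.45, "dy": -0.11, "fingers": 0.78}, {"dx": -0.45, "dy": -0.11, "fingers": 0.78}, {"dx": -0.45, "dy": -0.11, "fingers": 0.78}, {"dx": -0.45, "dy": -0.11, "fingers": 0.78}, {"dx": -0.45, "dy": -0.11, "fingers": 0.78}, {"dx": -0.45, "dy": -0.11, "fingers": 0.78}, {"dx": -0.45, "dy": -0.11, "fingers": 0.78}]'

```text
$.deltas[0]: bad value
```

```bash
python3 -c "
from go import *
plan([483.9,273.3,150])"
```

```text
t 0.15 ee [153.6 630.8 230.2] gap 85.5 F [-0.3  0.5 -0. ] | in cur axes [-4.055 -2.691  0.808] | in final axes [-4.734 -1.133  0.802] | turn [-0.003  0.001  0.447] | q [-1.43  0.38  0.04  1.6  -0.02  1.16 -0.05]
```

Emit:
arm_command --deltas '[{"dx": 0, "dy": 0, "dz": 0, "rx": 0, "ry": 0, "rz": 0.149, "fingers": 0.78}, {"dx": 0, "dy": 0, "dz": 0, "rx": 0, "ry": 0, "rz": 0.149, "fingers": 0.78}, {"dx": 0, "dy": 0, "dz": 0, "rx": 0, "ry": 0, "rz": 0.149, "fingers": 0.78}, {"dx": -0.45, "dy": -0.11, "dz": 0, "rx": 0, "ry": 0, "rz": 0, "fingers": 0.78}, {"dx": -0.45, "dy": -0.11, "dz": 0, "rx": 0, "ry": 0, "rz": 0, "fingers": 0.78}, {"dx": -0.45, "dy": -0.11, "dz": 0, "rx": 0, "ry": 0, "rz": 0, "fingers": 0.78}, {"dx": -0.45, "dy": -0.11, "dz": 0, "rx": 0, "ry": 0, "rz": 0, "fingers": 0.78}, {"dx": -0.45, "dy": -0.11, "dz": 0, "rx": 0, "ry": 0, "rz": 0, "fingers": 0.78}, {"dx": -0.45, "dy": -0.11, "dz": 0, "rx": 0, "ry": 0, "rz": 0, "fingers": 0.78}, {"dx": -0.45, "dy": -0.11, "dz": 0, "rx": 0, "ry": 0, "rz": 0, "fingers": 0.78}]'

```text
time_s: 1.15
ee_pos: [373.5, 390.6, 231.1]
ee_rot: [0.291, 0.957, -0.0, -0.0]
wrist_force: [0.4, 0.5, -0.7]
finger_gap: 66.7
grasp_force: 0.0
```

```bash
python3 -c "
from go import *
plan([483.9,273.3,150])"
```

```text
t 1.15 ee [373.5 390.6 231.1] gap 66.7 F [ 0.4  0.5 -0.7] | in cur axes [-1.57  -0.361  0.811] | in final axes [-1.57  -0.36   0.811] | turn [-0. -0.  0.] | q [-1.12  0.18  0.26  1.87 -0.05  1.1   0.14]
```

Emit:
arm_command --deltas '[{"dx": -0.4, "dy": -0.09, "dz": 0.2, "rx": 0, "ry": 0, "rz": 0, "fingers": 0.78}, {"dx": -0.4, "dy": -0.09, "dz": 0.2, "rx": 0, "ry": 0, "rz": 0, "fingers": 0.78}, {"dx": -0.4, "dy": -0.09, "dz": 0.2, "rx": 0, "ry": 0, "rz": 0, "fingers": 0.78}, {"dx": -0.37, "dy": -0.09, "dz": 0.21, "rx": 0, "ry": 0, "rz": 0, "fingers": 0.78}, {"dx": 0, "dy": 0, "dz": 0, "rx": 0, "ry": 0, "rz": 0, "fingers": 0.78}]'

```text
time_s: 1.65
ee_pos: [485.3, 266.5, 147.2]
ee_rot: [0.296, 0.955, -0.004, -0.0]
wrist_force: [-0.8, -1.3, -0.5]
finger_gap: 66.6
grasp_force: 0.0
```

```bash
cat >> h.py <<'E'
def ring(c,guess,z=12,rad=45):
    W=pts(c);w=W.reshape(-1,3);m=(abs(w[:,2]-z)<4)&(np.hypot(w[:,0]-guess[0],w[:,1]-guess[1])<rad)
    q=w[m,:2]
    (x,y),r=cv2.minEnclosingCircle(q.astype(np.float32));return round(x,2),round(y,2),round(r,2),m.sum(),np.median(w[m,2]).round(2)
E
python3 -c "
from go import *
from h import *
from plant import capture
c=capture('wrist');cv2.imwrite('pics/w1.png',c['pixels'][:,:,::-1]);print(ring(c,(483.9,273.3)))
plan([483.9,273.3,0])"
```

```text
(482.76, 272.49, 22.02, np.int64(1428), np.float64(11.44))
t 1.70 ee [483.9 270.3 148.3] gap 66.8 F [-0.1  0.5  0.3] | in cur axes [0.018 0.032 1.483] | in final axes [0.017 0.025 1.483] | turn [-0.006  0.    -0.009] | q [-0.89  0.31  0.36  1.92 -0.13  0.94  0.5 ]
```

View pics/w1.png

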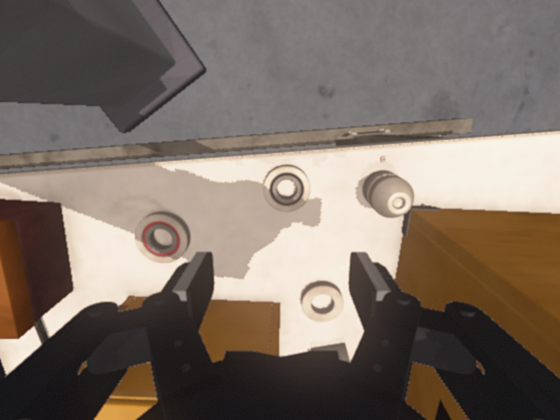

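The wrist view shows the small bearing at (288,188) and its measured position agrees within 1 mm. Descending.

Emit:
arm_command --deltas '[{"dx": 0, "dy": 0, "dz": 0.4, "rx": 0, "ry": 0, "rz": 0, "fingers": 0.78}, {"dx": 0, "dy": 0, "dz": 0.4, "rx": 0, "ry": 0, "rz": 0, "fingers": 0.78}, {"dx": 0, "dy": 0, "dz": 0.4, "rx": 0, "ry": 0, "rz": 0, "fingers": 0.78}, {"dx": 0, "dy": 0, "dz": 0.2, "rx": 0, "ry": 0, "rz": 0, "fingers": 0.78}, {"dx": 0, "dy": 0, "dz": 0.05, "rx": 0, "ry": 0, "rz": 0, "fingers": 0.78}, {"dx": 0, "dy": 0, "dz": 0, "rx": 0, "ry": 0, "rz": 0, "fingers": 0.78}, {"dx": 0, "dy": 0, "dz": 0, "rx": 0, "ry": 0, "rz": 0, "fingers": 0.78}]'

```text
time_s: 2.4
ee_pos: [484.1, 276.7, 6.8]
ee_rot: [0.29, 0.957, 0.001, 0.001]
wrist_force: [-0.7, 1.4, 0.8]
finger_gap: 66.3
grasp_force: 0.0
```

```bash
python3 -c "
from go import *
plan([483.3,272.9,0])"
```

```text
t 2.40 ee [484.1 276.7   6.8] gap 66.3 F [-0.7  1.4  0.8] | in cur axes [-0.014 -0.036  0.068] | in final axes [-0.014 -0.036  0.068] | turn [0.004 0.001 0.002] | q [-0.84  0.53  0.29  1.97 -0.24  0.67  0.58]
```

Emit:
arm_command --deltas '[{"dx": 0, "dy": 0, "dz": 0.05, "rx": 0, "ry": 0, "rz": 0, "fingers": 0.78}, {"dx": 0, "dy": 0, "dz": 0, "rx": 0, "ry": 0, "rz": 0, "fingers": 0.78}, {"dx": 0, "dy": 0, "dz": 0, "rx": 0, "ry": 0, "rz": 0, "fingers": 0.78}, {"dx": 0, "dy": 0, "dz": 0, "rx": 0, "ry": 0, "rz": 0, "fingers": 0.78}]'

```text
time_s: 2.8
ee_pos: [483.4, 275.2, 0.7]
ee_rot: [0.291, 0.957, 0.0, 0.0]
wrist_force: [-0.4, -0.3, -0.4]
finger_gap: 67.0
grasp_force: 0.0
```

```bash
python3 -c "
from go import *
plan([483.3,272.9,0])"
```

```text
t 2.80 ee [483.4 275.2   0.7] gap 67.0 F [-0.4 -0.3 -0.4] | in cur axes [-0.012 -0.02   0.007] | in final axes [-0.012 -0.02   0.007] | turn [ 0.001  0.    -0.   ] | q [-0.83  0.54  0.29  1.97 -0.24  0.66  0.59]
```

Emit:
arm_command --deltas '[{"dx": -0.012, "dy": -0.02, "dz": 0, "rx": 0, "ry": 0, "rz": 0, "fingers": 0.6}, {"dx": 0, "dy": 0, "dz": 0, "rx": 0, "ry": 0, "rz": 0, "fingers": 0.45}, {"dx": 0, "dy": 0, "dz": 0, "rx": 0, "ry": 0, "rz": 0, "fingers": 0.4}, {"dx": 0, "dy": 0, "dz": 0, "rx": 0, "ry": 0, "rz": 0, "fingers": 0.4}, {"dx": 0, "dy": 0, "dz": 0, "rx": 0, "ry": 0, "rz": 0, "fingers": 0.4}]' --newtons 40

```text
time_s: 3.3
ee_pos: [483.1, 272.3, 0.7]
ee_rot: [0.291, 0.957, -0.0, -0.0]
wrist_force: [-1.6, -1.8, 5.7]
finger_gap: 42.2
grasp_force: 40.5
```

```bash
python3 -c "
from go import *
print(get_obs()['grasp_force'])
plan(stand(-28,-29,200))"
```

```text
40.48279764100869
t 3.30 ee [483.1 272.3   0.7] gap 42.2 F [-1.6 -1.8  5.7] | in cur axes [-3.087 -3.036 -1.991] | in final axes [-3.086 -3.036 -1.993] | turn [-0.001  0.    -0.   ] | q [-0.83  0.54  0.29  1.98 -0.24  0.66  0.59]
```

Emit:
arm_command --deltas '[{"dx": 0, "dy": 0, "dz": -0.1, "rx": 0, "ry": 0, "rz": 0, "fingers": 0.4}, {"dx": 0, "dy": 0, "dz": -0.4, "rx": 0, "ry": 0, "rz": 0, "fingers": 0.4}, {"dx": 0, "dy": 0, "dz": -0.45, "rx": 0, "ry": 0, "rz": 0, "fingers": 0.4}, {"dx": 0, "dy": 0, "dz": -0.45, "rx": 0, "ry": 0, "rz": 0, "fingers": 0.4}, {"dx": -0.1, "dy": -0.1, "dz": -0.4, "rx": 0, "ry": 0, "rz": 0, "fingers": 0.4}, {"dx": -0.3, "dy": -0.3, "dz": -0.19, "rx": 0, "ry": 0, "rz": 0, "fingers": 0.4}, {"dx": -0.3, "dy": -0.3, "dz": 0, "rx": 0, "ry": 0, "rz": 0, "fingers": 0.4}, {"dx": -0.3, "dy": -0.3, "dz": 0, "rx": 0, "ry": 0, "rz": 0, "fingers": 0.4}, {"dx": -0.3, "dy": -0.3, "dz": 0, "rx": 0, "ry": 0, "rz": 0, "fingers": 0.4}, {"dx": -0.3, "dy": -0.3, "dz": 0, "rx": 0, "ry": 0, "rz": 0, "fingers": 0.4}]' --newtons 40

```text
time_s: 4.3
ee_pos: [526.8, 49.5, 199.5]
ee_rot: [0.29, 0.957, 0.0, 0.0]
wrist_force: [0.0, -0.3, -1.5]
finger_gap: 41.8
grasp_force: 41.1
```

```bash
python3 -c "
from go import *
plan(stand(-28,-29,200))"
```

```text
t 4.30 ee [526.8  49.5 199.5] gap 41.8 F [ 0.  -0.3 -1.5] | in cur axes [-1.482 -1.428 -0.006] | in final axes [-1.483 -1.428 -0.005] | turn [0.001 0.    0.001] | q [-0.63  0.2   0.52  1.94 -0.11  1.03  0.92]
```

Emit:
arm_command --deltas '[{"dx": -0.35, "dy": -0.35, "dz": 0, "rx": 0, "ry": 0, "rz": 0, "fingers": 0.4}, {"dx": -0.35, "dy": -0.35, "dz": 0, "rx": 0, "ry": 0, "rz": 0, "fingers": 0.4}, {"dx": -0.35, "dy": -0.35, "dz": 0, "rx": 0, "ry": 0, "rz": 0, "fingers": 0.4}, {"dx": -0.3, "dy": -0.3, "dz": 0, "rx": 0, "ry": 0, "rz": 0, "fingers": 0.4}, {"dx": -0.13, "dy": -0.08, "dz": 0, "rx": 0, "ry": 0, "rz": 0, "fingers": 0.4}, {"dx": 0, "dy": 0, "dz": 0, "rx": 0, "ry": 0, "rz": 0, "fingers": 0.4}, {"dx": 0, "dy": 0, "dz": 0, "rx": 0, "ry": 0, "rz": 0, "fingers": 0.4}, {"dx": 0, "dy": 0, "dz": 0, "rx": 0, "ry": 0, "rz": 0, "fingers": 0.4}, {"dx": 0, "dy": 0, "dz": 0, "rx": 0, "ry": 0, "rz": 0, "fingers": 0.4}]' --newtons 40

```text
time_s: 5.2
ee_pos: [570.4, -147.9, 199.0]
ee_rot: [0.289, 0.957, 0.001, -0.0]
wrist_force: [0.3, -0.1, -1.6]
finger_gap: 41.9
grasp_force: 41.1
```

```bash
python3 -c "
from go import *
from h import *
from plant import capture
c=capture('wrist');pickle.dump(c,open('w2.pkl','wb'));cv2.imwrite('pics/w2.png',c['pixels'][:,:,::-1])
W=pts(c);p=W.reshape(-1,3);k=(np.hypot(p[:,0]-555,p[:,1]+106)<60)&(p[:,2]>120)&(p[:,2]<145);print(k.sum(),np.median(p[k,2]))
print(stand_fit(W,zc=np.median(p[k,2])))
plan(stand(-28,-29,141));here()"
```

```text
11701 134.6979978116509
(array([ 6.09272245e+02, -1.44015720e+02, -5.90267967e-01]), np.float64(0.7812154905755296))
t 5.25 ee [ 570.5 -148.3  199.2] gap 42.3 F [-0.8  0.8 -0.7] | in cur axes [-0.021 -0.028  0.582] | in final axes [-0.02  -0.027  0.582] | turn [ 0.001 -0.001  0.004] | q [-0.32  0.34  0.61  1.8  -0.22  1.07  1.36]
in stand [-30.  -26.3 199.2]
```

View pics/w2.png

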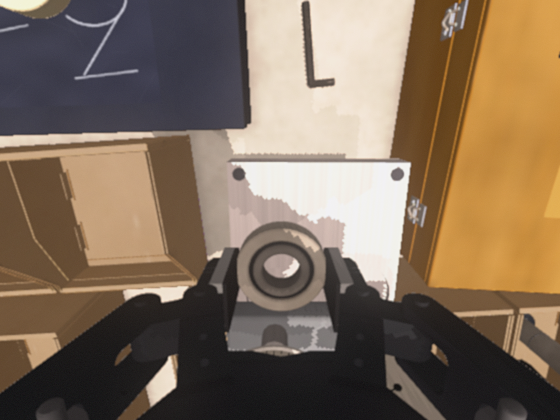

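Wrist view: the ring is in hand at (281,265), and the deck's front edge is at row 160 with sides at columns 230 and 408. I'll use the held ring to calibrate the wrist camera offset.

```bash
python3 -c "
from go import *
from h import *
c=pickle.load(open('w2.pkl','rb'));W=pts(c);p=W.reshape(-1,3)
m=(np.hypot(p[:,0]-570,p[:,1]+148)<30)&(p[:,2]>185)&(p[:,2]<225)
print(np.percentile(p[m,2],[5,25,50,75,95]))
t=np.median(W[236:242,270:292,2]);print('ring top z',t)
m=(abs(p[:,2]-t)<1.2)&(np.hypot(p[:,0]-570,p[:,1]+148)<27)
q=p[m,:2];print(m.sum())
# circle fit to outer edge, front half (visible away from fingers)
cs=np.cos(YAW);sn=np.sin(YAW);d=q-S;x=d[:,0]*cs+d[:,1]*sn;y=-d[:,0]*sn+d[:,1]*cs
cx,cy=np.median(x),np.median(y)
for it in range(3):
  a=np.arctan2(y-cy,x-cx);r=np.hypot(x-cx,y-cy);E=[]
  for b in np.arange(-np.pi,np.pi,.08):
    k=(a>=b)&(a<b+.08)
    if k.sum()>5 and abs(abs(b)-np.pi/2)>.5: j=np.argmax(r*k);E.append((x[j],y[j]))
  E=np.array(E);A=np.c_[2*E,np.ones(len(E))];s=np.linalg.lstsq(A,(E**2).sum(1),rcond=None)[0];cx,cy=s[:2];R=np.sqrt(s[2]+cx*cx+cy*cy)
print('ring in stand frame',cx,cy,R)
ee=np.array([570.5,-148.3])-S;print('ee in stand',ee[0]*cs+ee[1]*sn,-ee[0]*sn+ee[1]*cs)
"
```

```text
[202.57969471 208.51999317 209.6925217  210.35984965 220.11629252]
ring top z 209.9127111769115
4070
ring in stand frame -30.751021090245175 -26.130465894341615 21.95696714589709
ee in stand -29.998444590410593 -26.283422953566422
```

Emit:
arm_command --deltas '[{"dx": 0, "dy": -0.039, "dz": 0.15, "rx": 0, "ry": 0, "rz": 0, "fingers": 0.4}, {"dx": 0, "dy": 0, "dz": 0.2, "rx": 0, "ry": 0, "rz": 0, "fingers": 0.4}, {"dx": 0, "dy": 0, "dz": 0.15, "rx": 0, "ry": 0, "rz": 0, "fingers": 0.4}, {"dx": 0, "dy": 0, "dz": 0.07, "rx": 0, "ry": 0, "rz": 0, "fingers": 0.4}, {"dx": 0, "dy": 0, "dz": 0.03, "rx": 0, "ry": 0, "rz": 0, "fingers": 0.4}, {"dx": 0, "dy": 0, "dz": 0, "rx": 0, "ry": 0, "rz": 0, "fingers": 0.4}, {"dx": 0, "dy": 0, "dz": 0, "rx": 0, "ry": 0, "rz": 0, "fingers": 0.4}, {"dx": 0, "dy": 0, "dz": 0, "rx": 0, "ry": 0, "rz": 0, "fingers": 0.4}]'

```text
time_s: 6.05
ee_pos: [569.0, -153.8, 140.1]
ee_rot: [0.291, 0.957, 0.0, 0.001]
wrist_force: [0.5, -0.0, -0.7]
finger_gap: 42.1
grasp_force: 41.1
```

```bash
sed -i 's/^S=.*/S=np.array([609.6,-144.2]);YAW=-0.590/' go.py; python3 -c "
from go import *
plan(stand(-28,-29,136.5));here()"
```

```text
t 6.05 ee [ 569.  -153.8  140.1] gap 42.1 F [ 0.5 -0.  -0.7] | in cur axes [-0.004  0.016  0.036] | in final axes [-0.004  0.016  0.036] | turn [0.001 0.002 0.   ] | q [-0.28  0.41  0.59  1.85 -0.28  0.96  1.4 ]
in stand [-28.4 -30.6 140.1]
```

Emit:
arm_command --deltas '[{"dx": 0, "dy": 0.012, "dz": 0.03, "rx": 0, "ry": 0, "rz": 0, "fingers": 0.4}, {"dx": 0, "dy": 0, "dz": 0, "rx": 0, "ry": 0, "rz": 0, "fingers": 0.4}, {"dx": 0, "dy": 0, "dz": 0, "rx": 0, "ry": 0, "rz": 0, "fingers": 0.4}]'

```text
time_s: 6.35
ee_pos: [568.9, -152.4, 136.3]
ee_rot: [0.291, 0.957, 0.0, -0.0]
wrist_force: [-0.2, -0.1, -0.9]
finger_gap: 41.7
grasp_force: 41.1
```

```bash
python3 -c "
from go import *
plan(stand(-28,-29,136.5));here()"
```

```text
t 6.35 ee [ 568.9 -152.4  136.3] gap 41.7 F [-0.2 -0.1 -0.9] | in cur axes [-0.012  0.005 -0.002] | in final axes [-0.012  0.005 -0.002] | turn [ 0.    -0.     0.001] | q [-0.28  0.42  0.58  1.85 -0.28  0.95  1.4 ]
in stand [-29.2 -29.5 136.3]
```

Emit:
arm_command --deltas '[{"dx": 0, "dy": 0.004, "dz": 0, "rx": 0, "ry": 0, "rz": 0, "fingers": 0.55}, {"dx": 0, "dy": 0, "dz": 0, "rx": 0, "ry": 0, "rz": 0, "fingers": 0.64}, {"dx": 0, "dy": 0, "dz": 0, "rx": 0, "ry": 0, "rz": 0, "fingers": 0.64}, {"dx": 0, "dy": 0, "dz": -0.15, "rx": 0, "ry": 0, "rz": 0, "fingers": 0.64}, {"dx": 0, "dy": 0, "dz": -0.35, "rx": 0, "ry": 0, "rz": 0, "fingers": 0.64}, {"dx": 0.25, "dy": 0, "dz": 0, "rx": 0, "ry": 0, "rz": 0, "fingers": 0.4}, {"dx": 0.25, "dy": 0, "dz": 0, "rx": 0, "ry": 0, "rz": 0, "fingers": 0.3}, {"dx": 0, "dy": 0, "dz": 0, "rx": 0, "ry": 0, "rz": 0, "fingers": 0.3}, {"dx": 0, "dy": 0, "dz": 0, "rx": 0, "ry": 0, "rz": 0, "fingers": 0.3}, {"dx": 0, "dy": 0, "dz": 0, "rx": 0, "ry": 0, "rz": 0, "fingers": 0.3}]'

```text
time_s: 7.35
ee_pos: [528.6, -125.0, 187.2]
ee_rot: [0.291, 0.957, 0.0, 0.001]
wrist_force: [0.2, 1.1, -0.4]
finger_gap: 25.6
grasp_force: 0.0
```

```bash
python3 -c "
from go import *
from h import *
from plant import capture
c=capture('wrist');pickle.dump(c,open('w3.pkl','wb'));cv2.imwrite('pics/w3.png',c['pixels'][:,:,::-1])
W=pts(c);p=W.reshape(-1,3)
print(stand_fit(W,x0=(609.6,-144.2,-.59),zc=134.7))
print('ring want',stand(-29,-29,0),ring(c,stand(-29,-29,0),z=147,rad=40))
plan(stand(-76,-29,160),20);here()"
```

```text
(array([ 6.09604546e+02, -1.43278426e+02, -5.74626552e-01]), np.float64(3.891497665868482))
ring want [ 569.36825064 -152.16281003    0.        ] (568.33, -151.92, 22.53, np.int64(2249), np.float64(146.4))
t 7.40 ee [ 528.6 -125.1  186.9] gap 25.1 F [-0.2 -0.9  0.1] | in cur axes [-0.019  0.002  0.269] | in final axes [0.074 0.002 0.26 ] | turn [ 0.    -0.442 -0.001] | q [-0.38  0.26  0.62  1.92 -0.17  1.01  1.29]
in stand [-77.9 -29.2 186.9]
```

View pics/w3.png

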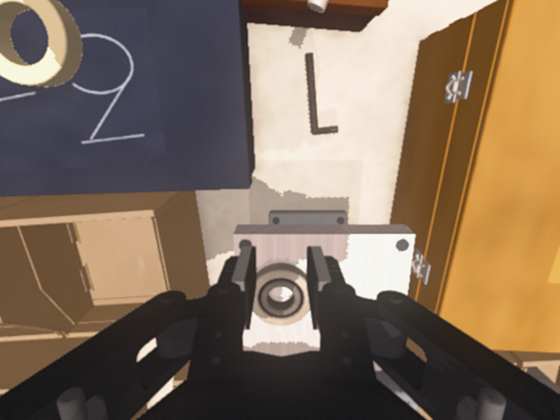

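Wrist view: ring at (281,297) on the deck, deck corners at (236,228) and (413,228). Next I'll check the lateral edges in the stand frame.

```bash
python3 -c "
from go import *
from h import *
for f in ('w2.pkl','w3.pkl'):
  c=pickle.load(open(f,'rb'));W=pts(c);p=W.reshape(-1,3);d=p[:,:2]-S;cs,sn=np.cos(YAW),np.sin(YAW)
  x=d[:,0]*cs+d[:,1]*sn;y=-d[:,0]*sn+d[:,1]*cs;k=abs(p[:,2]-134.7)<2
  for a in range(-70,16,10):
    m=k&(x>a)&(x<a+10)&(abs(y)<70);print(f,a,m.sum(),y[m].min().round(2),y[m].max().round(2),end=' | ') if m.sum() else 0
  print()
  print([x[k&(y>b)&(y<b+8)&(x>-85)].min().round(1) for b in range(-55,55,12)])
"
```

```text
w2.pkl -70 2597 -62.21 62.01 | w2.pkl -60 2525 -62.11 61.95 | w2.pkl -50 2435 -62.18 62.03 | w2.pkl -40 2333 -62.21 61.95 | w2.pkl -30 1649 -62.12 62.16 | w2.pkl -20 1213 -62.01 62.19 | w2.pkl -10 819 -62.13 62.31 | w2.pkl 0 663 -37.99 62.04 | w2.pkl 10 133 -15.54 62.28 | 
[np.float64(-72.5), np.float64(-72.4), np.float64(-72.1), np.float64(-72.2), np.float64(-72.3), np.float64(-72.6), np.float64(-72.3), np.float64(-72.3), np.float64(-72.3), np.float64(-72.4)]
w3.pkl -70 2280 -62.19 62.04 | w3.pkl -60 1726 -61.72 62.16 | w3.pkl -50 1012 -46.65 62.15 | w3.pkl -40 777 -33.23 62.07 | w3.pkl -30 510 -38.3 61.85 | w3.pkl -20 10 -50.3 -8.22 | w3.pkl -10 211 -52.18 -6.44 | w3.pkl 0 665 -57.71 -0.79 | w3.pkl 10 341 -58.48 0.01 | 
[np.float64(-72.8), np.float64(-72.7), np.float64(-73.0), np.float64(-72.9), np.float64(-72.7), np.float64(-72.8), np.float64(-73.0), np.float64(-72.8), np.float64(-72.8), np.float64(-72.9)]
```

The stand frame fits to about 0.1 mm. Tilting the tool and lowering behind the ring.

Emit:
arm_command --deltas '[{"dx": 0, "dy": 0, "dz": 0, "rx": 0, "ry": -0.147, "rz": 0, "fingers": 0.3}, {"dx": 0, "dy": 0, "dz": 0, "rx": 0, "ry": -0.147, "rz": 0, "fingers": 0.3}, {"dx": 0, "dy": 0, "dz": 0, "rx": 0, "ry": -0.148, "rz": 0, "fingers": 0.3}, {"dx": 0.05, "dy": 0, "dz": 0.14, "rx": 0, "ry": 0, "rz": 0, "fingers": 0.3}, {"dx": 0.05, "dy": 0, "dz": 0.14, "rx": 0, "ry": 0, "rz": 0, "fingers": 0.3}, {"dx": 0, "dy": 0, "dz": 0, "rx": 0, "ry": 0, "rz": 0, "fingers": 0.3}, {"dx": 0, "dy": 0, "dz": 0, "rx": 0, "ry": 0, "rz": 0, "fingers": 0.3}, {"dx": 0, "dy": 0, "dz": 0, "rx": 0, "ry": 0, "rz": 0, "fingers": 0.3}, {"dx": 0, "dy": 0, "dz": 0, "rx": 0, "ry": 0, "rz": 0, "fingers": 0.3}]'

```text
time_s: 8.3
ee_pos: [528.7, -124.9, 157.5]
ee_rot: [0.287, 0.942, -0.05, 0.166]
wrist_force: [0.7, -0.6, 0.4]
finger_gap: 25.7
grasp_force: 0.0
```

```bash
python3 -c "
from go import *
plan(stand(-72,-29,139),20);here()"
```

```text
t 8.30 ee [ 528.7 -124.9  157.5] gap 25.7 F [ 0.7 -0.6  0.4] | in cur axes [ 0.007 -0.     0.194] | in final axes [0.007 0.    0.194] | turn [ 0.001 -0.001 -0.001] | q [-0.56  0.11  0.65  2.19  0.19  0.57  0.91]
in stand [-78.  -29.  157.5]
```

Emit:
arm_command --deltas '[{"dx": 0.004, "dy": 0, "dz": 0.1, "rx": 0, "ry": 0, "rz": 0, "fingers": 0.3}, {"dx": 0.003, "dy": 0, "dz": 0.09, "rx": 0, "ry": 0, "rz": 0, "fingers": 0.3}, {"dx": 0, "dy": 0, "dz": 0, "rx": 0, "ry": 0, "rz": 0, "fingers": 0.3}, {"dx": 0, "dy": 0, "dz": 0, "rx": 0, "ry": 0, "rz": 0, "fingers": 0.3}, {"dx": 0, "dy": 0, "dz": 0, "rx": 0, "ry": 0, "rz": 0, "fingers": 0.3}, {"dx": -0.056, "dy": 0, "dz": 0.0205, "rx": 0, "ry": 0, "rz": 0, "fingers": 0.3}, {"dx": -0.056, "dy": 0, "dz": 0.0205, "rx": 0, "ry": 0, "rz": 0, "fingers": 0.3}, {"dx": -0.056, "dy": 0, "dz": 0.0205, "rx": 0, "ry": 0, "rz": 0, "fingers": 0.3}, {"dx": -0.056, "dy": 0, "dz": 0.0205, "rx": 0, "ry": 0, "rz": 0, "fingers": 0.3}, {"dx": -0.056, "dy": 0, "dz": 0.0205, "rx": 0, "ry": 0, "rz": 0, "fingers": 0.3}]'

```text
time_s: 9.3
ee_pos: [557.8, -144.6, 138.4]
ee_rot: [0.286, 0.942, -0.05, 0.165]
wrist_force: [-0.8, 0.9, 1.0]
finger_gap: 25.8
grasp_force: 0.5
```

```bash
python3 -c "
from go import *
plan(stand(1,-29,139),20);here()"
```

```text
t 9.30 ee [ 557.8 -144.6  138.4] gap 25.8 F [-0.8  0.9  1. ] | in cur axes [-0.414  0.002  0.143] | in final axes [-0.414  0.002  0.144] | turn [-0.    -0.003  0.   ] | q [-0.47  0.22  0.62  2.13  0.06  0.52  1.05]
in stand [-42.8 -29.2 138.4]
```

Emit:
arm_command --deltas '[{"dx": -0.047, "dy": 0.002, "dz": 0.0165, "rx": 0, "ry": 0, "rz": 0, "fingers": 0.3}, {"dx": -0.047, "dy": 0, "dz": 0.0165, "rx": 0, "ry": 0, "rz": 0, "fingers": 0.3}, {"dx": -0.047, "dy": 0, "dz": 0.0165, "rx": 0, "ry": 0, "rz": 0, "fingers": 0.3}, {"dx": -0.047, "dy": 0, "dz": 0.0165, "rx": 0, "ry": 0, "rz": 0, "fingers": 0.3}, {"dx": -0.047, "dy": 0, "dz": 0.0165, "rx": 0, "ry": 0, "rz": 0, "fingers": 0.3}, {"dx": -0.047, "dy": 0, "dz": 0.0165, "rx": 0, "ry": 0, "rz": 0, "fingers": 0.3}, {"dx": -0.028, "dy": 0, "dz": 0.01, "rx": 0, "ry": 0, "rz": 0, "fingers": 0.3}, {"dx": -0.019, "dy": 0, "dz": 0.007, "rx": 0, "ry": 0, "rz": 0, "fingers": 0.3}, {"dx": 0, "dy": 0, "dz": 0, "rx": 0, "ry": 0, "rz": 0, "fingers": 0.3}, {"dx": 0, "dy": 0, "dz": 0, "rx": 0, "ry": 0, "rz": 0, "fingers": 0.3}]'

```text
time_s: 10.3
ee_pos: [586.4, -163.6, 138.6]
ee_rot: [0.286, 0.942, -0.05, 0.165]
wrist_force: [0.3, 0.0, -0.5]
finger_gap: 25.8
grasp_force: 0.0
```

```bash
python3 -c "
from go import *
plan(stand(1,-29,139),20);here()
from h import *
from plant import capture
c=capture('scene');o=c['pixels'][:,:,::-1];pickle.dump(c,open('s4.pkl','wb'))
w=capture('wrist');pickle.dump(w,open('w4.pkl','wb'))
a=cv2.resize(o[180:320,300:420],None,fx=3,fy=3,interpolation=cv2.INTER_CUBIC)
b=w['pixels'][:,60:500,::-1];i=np.zeros((420,800,3),np.uint8);i[:,:360]=a;i[:,360:]=b;cv2.imwrite('pics/c4.png',i)"
```

```text
t 10.30 ee [ 586.4 -163.6  138.6] gap 25.8 F [ 0.3  0.  -0.5] | in cur axes [-0.09   0.     0.028] | in final axes [-0.09   0.     0.029] | turn [ 0.    -0.002  0.   ] | q [-0.4   0.28  0.59  2.06 -0.02  0.53  1.14]
in stand [ -8.4 -29.  138.6]
```

View pics/c4.png

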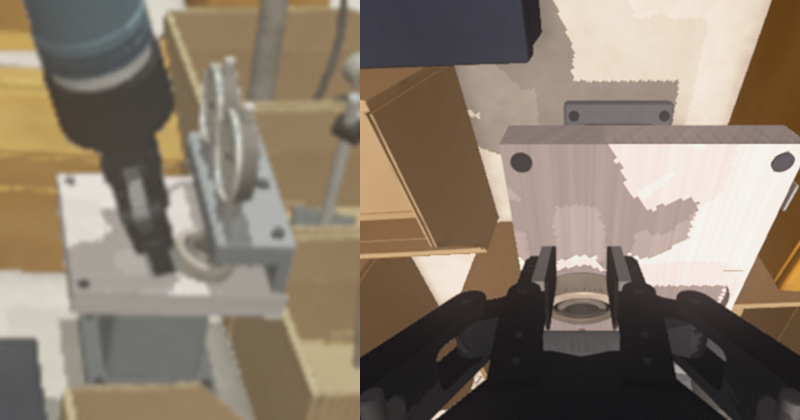

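Scene crop: the ring at about (205,255) is entering under the head, with the fingers behind it; in the wrist crop it is centred between the fingers at (582,305). Continuing slowly.

Emit:
arm_command --deltas '[{"dx": -0.019, "dy": 0, "dz": 0.0065, "rx": 0, "ry": 0, "rz": 0, "fingers": 0.3}, {"dx": -0.019, "dy": 0, "dz": 0.0065, "rx": 0, "ry": 0, "rz": 0, "fingers": 0.3}, {"dx": -0.019, "dy": 0, "dz": 0.0065, "rx": 0, "ry": 0, "rz": 0, "fingers": 0.3}, {"dx": -0.01, "dy": 0, "dz": 0.003, "rx": 0, "ry": 0, "rz": 0, "fingers": 0.3}, {"dx": -0.01, "dy": 0, "dz": 0.003, "rx": 0, "ry": 0, "rz": 0, "fingers": 0.3}, {"dx": -0.01, "dy": 0, "dz": 0.003, "rx": 0, "ry": 0, "rz": 0, "fingers": 0.3}, {"dx": 0, "dy": 0, "dz": 0, "rx": 0, "ry": 0, "rz": 0, "fingers": 0.3}, {"dx": 0, "dy": 0, "dz": 0, "rx": 0, "ry": 0, "rz": 0, "fingers": 0.3}, {"dx": 0, "dy": 0, "dz": 0, "rx": 0, "ry": 0, "rz": 0, "fingers": 0.3}]'

```text
time_s: 11.3
ee_pos: [594.1, -168.7, 139.0]
ee_rot: [0.286, 0.942, -0.05, 0.165]
wrist_force: [-0.5, 0.2, -0.5]
finger_gap: 25.9
grasp_force: 0.0
```

```bash
cat >> h.py <<'E'
def ringtop(c,pocket,off=((0,-21),(0,21),(-19,0))):
    """height of visible ring/pocket points near stand (pocket) x<16, binned by z"""
    from go import S,YAW
    W=pts(c);p=W.reshape(-1,3);d=p[:,:2]-S;cs,sn=np.cos(YAW),np.sin(YAW)
    x=d[:,0]*cs+d[:,1]*sn;y=-d[:,0]*sn+d[:,1]*cs
    m=(abs(y-pocket)<24)&(x>-5)&(x<40)&(p[:,2]>124)&(p[:,2]<156)
    return np.histogram(p[m,2],np.arange(124,157,2)),x[m],y[m],p[m,2]
E
python3 -c "
from go import *
plan(stand(1,-29,139),20);here()
from h import *
from plant import capture
for n in ('scene','wrist'):
  c=capture(n);pickle.dump(c,open(n+'5.pkl','wb'));h=ringtop(c,-29)[0];print(n,dict(zip(h[1].tolist(),h[0].tolist())))"
```

```text
t 11.30 ee [ 594.1 -168.7  139. ] gap 25.9 F [-0.5  0.2 -0.5] | in cur axes [-0.002 -0.     0.001] | in final axes [-0.002 -0.     0.001] | turn [ 0.    -0.002  0.   ] | q [-0.38  0.3   0.58  2.04 -0.03  0.53  1.16]
in stand [  0.8 -29.  139. ]
scene {124: 0, 126: 0, 128: 2, 130: 0, 132: 13, 134: 37, 136: 22, 138: 17, 140: 17, 142: 27, 144: 45, 146: 33, 148: 4, 150: 4, 152: 3, 154: 1}
wrist {124: 0, 126: 0, 128: 0, 130: 1, 132: 101, 134: 897, 136: 247, 138: 263, 140: 368, 142: 622, 144: 551, 146: 433, 148: 21, 150: 14, 152: 34, 154: 19}
```

```bash
cat >> h.py <<'E'
def prof(c,pocket,half=11):
    _,x,y,z=ringtop(c,pocket)
    for a in np.arange(-4,34,2):
        m=(x>=a)&(x<a+2)&(abs(y-pocket)<half)
        if m.sum()>3: print(int(a),m.sum(),np.percentile(z[m],[10,50,90]).round(1),end=" | ")
    print()
E
python3 -c "
from h import *
for n in ('scene','wrist'): prof(pickle.load(open(n+'5.pkl','rb')),-29)"
```

```text
8 4 [146.7 147.2 148. ] | 10 5 [145.6 146.  146.6] | 12 8 [144.2 145.4 146.7] | 14 7 [144. 146. 147.] | 16 5 [144.5 145.3 146.9] | 18 4 [145.6 145.8 146.1] | 20 5 [137.8 142.3 145.5] | 
-4 109 [134.1 134.7 135.3] | -2 114 [134.1 134.6 135.1] | 0 120 [134.  134.7 135.4] | 2 115 [134.1 134.7 135.4] | 4 454 [134.6 139.  144.6] | 6 467 [136.2 142.9 147. ] | 8 152 [142.6 146.5 147.3] | 10 72 [146.1 146.6 146.9] | 12 42 [145.6 146.2 146.7] | 14 101 [144.5 145.5 146.3] | 16 90 [143.9 145.3 146. ] | 18 65 [143.7 145.  145.8] | 20 27 [144.5 145.  145.7] | 22 18 [144.1 144.8 145.4] | 24 11 [143.9 144.3 144.7] | 26 19 [143.2 144.3 153.7] | 28 27 [141.2 143.6 147.6] | 30 47 [137.9 141.6 143.7] | 32 95 [136.8 140.2 143.3] |
```

The ring is tilting in, with its leading edge down. Pushing gently another 2 mm.

Emit:
arm_command --deltas '[{"dx": -0.007, "dy": 0, "dz": 0.002, "rx": 0, "ry": 0, "rz": 0, "fingers": 0.3}, {"dx": -0.007, "dy": 0, "dz": 0.002, "rx": 0, "ry": 0, "rz": 0, "fingers": 0.3}, {"dx": -0.007, "dy": 0, "dz": 0.002, "rx": 0, "ry": 0, "rz": 0, "fingers": 0.3}, {"dx": 0, "dy": 0, "dz": 0, "rx": 0, "ry": 0, "rz": 0, "fingers": 0.3}, {"dx": 0, "dy": 0, "dz": 0, "rx": 0, "ry": 0, "rz": 0, "fingers": 0.3}]'

```text
time_s: 11.9
ee_pos: [596.0, -170.0, 139.2]
ee_rot: [0.286, 0.942, -0.05, 0.165]
wrist_force: [0.1, 0.5, -0.5]
finger_gap: 25.4
grasp_force: 0.0
```

```bash
python3 -c "
from go import *
plan(stand(1,-29,139),20);here()
from h import *
from plant import capture
c=capture('wrist');prof(c,-29)"
```

```text
t 11.90 ee [ 596.  -170.   139.2] gap 25.4 F [ 0.1  0.5 -0.5] | in cur axes [ 0.02  -0.    -0.005] | in final axes [ 0.02  -0.    -0.005] | turn [ 0.    -0.002  0.   ] | q [-0.37  0.3   0.58  2.04 -0.04  0.53  1.17]
in stand [  3.1 -29.  139.2]
-4 103 [134.2 134.7 135.3] | -2 116 [134.1 134.7 135.3] | 0 120 [134.1 134.7 135.2] | 2 117 [134.3 134.7 135.2] | 4 121 [134.3 134.7 138.2] | 6 388 [134.5 137.9 141.4] | 8 239 [135.3 140.4 141.9] | 10 103 [141.2 141.8 142.2] | 12 56 [140.8 141.7 142.1] | 14 104 [139.6 140.8 141.9] | 16 120 [139.9 141.4 142.1] | 18 96 [139.4 141.4 142. ] | 20 50 [140.8 141.5 142. ] | 22 25 [141.3 141.7 142.2] | 24 12 [141.2 141.5 142. ] | 26 24 [141.1 141.8 153.7] | 28 22 [140.6 141.5 152. ] | 30 41 [137.1 141.  142.1] | 32 85 [131.3 138.9 142. ] |
```

The small bearing lies flat in its pocket: top at 141.7 mm across, expected 142. Now retreating and going for the large one.

Emit:
arm_command --deltas '[{"dx": 0.1, "dy": 0, "dz": -0.036, "rx": 0, "ry": 0, "rz": 0, "fingers": 0.3}, {"dx": 0.25, "dy": 0, "dz": -0.091, "rx": 0, "ry": 0, "rz": 0, "fingers": 0.3}, {"dx": 0.25, "dy": 0, "dz": -0.091, "rx": 0, "ry": 0, "rz": 0, "fingers": 0.3}, {"dx": 0, "dy": 0, "dz": -0.3, "rx": 0, "ry": 0, "rz": 0, "fingers": 0.5}, {"dx": 0, "dy": 0, "dz": -0.35, "rx": 0, "ry": 0, "rz": 0, "fingers": 0.8}, {"dx": 0, "dy": 0, "dz": 0, "rx": 0, "ry": 0.147, "rz": 0, "fingers": 0.88}, {"dx": 0, "dy": 0, "dz": 0, "rx": 0, "ry": 0.147, "rz": 0, "fingers": 0.88}, {"dx": 0, "dy": 0, "dz": 0, "rx": 0, "ry": 0.148, "rz": 0, "fingers": 0.88}, {"dx": 0, "dy": 0, "dz": 0, "rx": 0, "ry": 0, "rz": 0, "fingers": 0.88}]'

```text
time_s: 12.85
ee_pos: [526.4, -123.7, 200.7]
ee_rot: [0.292, 0.956, -0.001, 0.001]
wrist_force: [-0.4, -0.6, -0.7]
finger_gap: 75.4
grasp_force: 0.0
```

```bash
python3 -c "
from go import *
here();plan([455,142.3,150])
from h import *
prof(pickle.load(open('wrist5.pkl','rb')),-29) if 0 else None"
```

```text
in stand [-80.6 -29.3 200.7]
t 12.85 ee [ 526.4 -123.7  200.7] gap 75.4 F [-0.4 -0.6 -0.7] | in cur axes [2.078 1.81  0.499] | in final axes [2.073 1.814 0.507] | turn [-0.002  0.003 -0.003] | q [-0.47  0.25  0.72  1.92 -0.18  1.04  1.3 ]
```

Emit:
arm_command --deltas '[{"dx": 0.296, "dy": 0.259, "dz": 0, "rx": 0, "ry": 0, "rz": 0, "fingers": 0.88}, {"dx": 0.296, "dy": 0.259, "dz": 0, "rx": 0, "ry": 0, "rz": 0, "fingers": 0.88}, {"dx": 0.296, "dy": 0.259, "dz": 0, "rx": 0, "ry": 0, "rz": 0, "fingers": 0.88}, {"dx": 0.296, "dy": 0.259, "dz": 0, "rx": 0, "ry": 0, "rz": 0, "fingers": 0.88}, {"dx": 0.296, "dy": 0.259, "dz": 0, "rx": 0, "ry": 0, "rz": 0, "fingers": 0.88}, {"dx": 0.296, "dy": 0.259, "dz": 0, "rx": 0, "ry": 0, "rz": 0, "fingers": 0.88}, {"dx": 0.296, "dy": 0.259, "dz": 0.25, "rx": 0, "ry": 0, "rz": 0, "fingers": 0.88}, {"dx": 0, "dy": 0, "dz": 0.25, "rx": 0, "ry": 0, "rz": 0, "fingers": 0.88}, {"dx": 0, "dy": 0, "dz": 0, "rx": 0, "ry": 0, "rz": 0, "fingers": 0.88}, {"dx": 0, "dy": 0, "dz": 0, "rx": 0, "ry": 0, "rz": 0, "fingers": 0.88}]'

```text
time_s: 13.85
ee_pos: [451.9, 142.9, 150.0]
ee_rot: [0.291, 0.957, -0.001, -0.0]
wrist_force: [0.4, 0.4, 0.9]
finger_gap: 75.2
grasp_force: 0.0
```

Emit:
arm_command --deltas '[{"dx": 0, "dy": 0, "dz": 0, "rx": 0, "ry": 0, "rz": 0, "fingers": 0.88}, {"dx": 0, "dy": 0, "dz": 0, "rx": 0, "ry": 0, "rz": 0, "fingers": 0.88}, {"dx": 0, "dy": 0, "dz": 0, "rx": 0, "ry": 0, "rz": 0, "fingers": 0.88}]'

```text
time_s: 14.15
ee_pos: [454.1, 143.4, 151.3]
ee_rot: [0.292, 0.957, 0.001, 0.001]
wrist_force: [-0.3, 0.1, 0.4]
finger_gap: 75.4
grasp_force: 0.0
```

```bash
python3 -c "
from go import *
from h import *
from plant import capture
c=capture('wrist');r=ring(c,(455,142.5));print(r);plan([r[0],r[1],1])"
```

```text
(454.66, 142.11, 26.15, np.int64(1904), np.float64(11.44))
t 14.20 ee [453.9 143.5 151.1] gap 75.5 F [-0.6 -0.8  0.2] | in cur axes [-0.013 -0.009  1.501] | in final axes [-0.014 -0.007  1.501] | turn [ 0.002  0.001 -0.002] | q [-0.87  0.16  0.52  2.1  -0.1   0.9   0.68]
```

Emit:
arm_command --deltas '[{"dx": -0.013, "dy": -0.008, "dz": 0.4, "rx": 0, "ry": 0, "rz": 0, "fingers": 0.88}, {"dx": 0, "dy": 0, "dz": 0.4, "rx": 0, "ry": 0, "rz": 0, "fingers": 0.88}, {"dx": 0, "dy": 0, "dz": 0.4, "rx": 0, "ry": 0, "rz": 0, "fingers": 0.88}, {"dx": 0, "dy": 0, "dz": 0.2, "rx": 0, "ry": 0, "rz": 0, "fingers": 0.88}, {"dx": 0, "dy": 0, "dz": 0.1, "rx": 0, "ry": 0, "rz": 0, "fingers": 0.88}, {"dx": 0, "dy": 0, "dz": 0, "rx": 0, "ry": 0, "rz": 0, "fingers": 0.88}, {"dx": 0, "dy": 0, "dz": 0, "rx": 0, "ry": 0, "rz": 0, "fingers": 0.88}, {"dx": 0, "dy": 0, "dz": 0, "rx": 0, "ry": 0, "rz": 0, "fingers": 0.88}, {"dx": 0, "dy": 0, "dz": 0, "rx": 0, "ry": 0, "rz": 0, "fingers": 0.88}, {"dx": 0, "dy": 0, "dz": 0, "rx": 0, "ry": 0, "rz": 0, "fingers": 0.88}]'

```text
time_s: 15.2
ee_pos: [454.4, 142.9, 1.2]
ee_rot: [0.291, 0.957, 0.001, 0.001]
wrist_force: [0.0, -0.0, 0.3]
finger_gap: 74.7
grasp_force: 0.0
```

```bash
python3 -c "
from go import *
plan([454.7,142.1,0])"
```

```text
t 15.20 ee [454.4 142.9   1.2] gap 74.7 F [ 0.  -0.   0.3] | in cur axes [-0.007 -0.005  0.012] | in final axes [-0.007 -0.005  0.012] | turn [0.002 0.001 0.   ] | q [-0.76  0.45  0.42  2.17 -0.33  0.58  0.88]
```

Emit:
arm_command --deltas '[{"dx": -0.006, "dy": -0.005, "dz": 0.01, "rx": 0, "ry": 0, "rz": 0, "fingers": 0.7}, {"dx": 0, "dy": 0, "dz": 0, "rx": 0, "ry": 0, "rz": 0, "fingers": 0.55}, {"dx": 0, "dy": 0, "dz": 0, "rx": 0, "ry": 0, "rz": 0, "fingers": 0.48}, {"dx": 0, "dy": 0, "dz": 0, "rx": 0, "ry": 0, "rz": 0, "fingers": 0.48}, {"dx": 0, "dy": 0, "dz": 0, "rx": 0, "ry": 0, "rz": 0, "fingers": 0.48}]' --newtons 40

```text
time_s: 15.7
ee_pos: [454.1, 141.7, -0.1]
ee_rot: [0.291, 0.957, 0.0, -0.0]
wrist_force: [-1.3, -0.8, 6.9]
finger_gap: 49.9
grasp_force: 40.6
```

```bash
python3 -c "
from go import *
print(get_obs()['grasp_force']);plan(stand(-29,31,200))"
```

```text
40.56383242481388
t 15.70 ee [ 4.541e+02  1.417e+02 -1.000e-01] gap 49.9 F [-1.3 -0.8  6.9] | in cur axes [-2.592 -1.2   -2.002] | in final axes [-2.593 -1.201 -2.001] | turn [ 0.    -0.001 -0.   ] | q [-0.76  0.45  0.42  2.17 -0.33  0.58  0.88]
```

Emit:
arm_command --deltas '[{"dx": 0, "dy": 0, "dz": -0.1, "rx": 0, "ry": 0, "rz": 0, "fingers": 0.48}, {"dx": 0, "dy": 0, "dz": -0.4, "rx": 0, "ry": 0, "rz": 0, "fingers": 0.48}, {"dx": 0, "dy": 0, "dz": -0.45, "rx": 0, "ry": 0, "rz": 0, "fingers": 0.48}, {"dx": 0, "dy": 0, "dz": -0.45, "rx": 0, "ry": 0, "rz": 0, "fingers": 0.48}, {"dx": 0, "dy": 0, "dz": -0.4, "rx": 0, "ry": 0, "rz": 0, "fingers": 0.48}, {"dx": -0.3, "dy": -0.14, "dz": -0.2, "rx": 0, "ry": 0, "rz": 0, "fingers": 0.48}, {"dx": -0.4, "dy": -0.185, "dz": 0, "rx": 0, "ry": 0, "rz": 0, "fingers": 0.48}, {"dx": -0.4, "dy": -0.185, "dz": 0, "rx": 0, "ry": 0, "rz": 0, "fingers": 0.48}, {"dx": -0.4, "dy": -0.185, "dz": 0, "rx": 0, "ry": 0, "rz": 0, "fingers": 0.48}, {"dx": -0.4, "dy": -0.185, "dz": 0, "rx": 0, "ry": 0, "rz": 0, "fingers": 0.48}]'

```text
time_s: 16.7
ee_pos: [563.1, -38.4, 199.6]
ee_rot: [0.29, 0.957, 0.0, -0.0]
wrist_force: [0.4, 0.3, -1.1]
finger_gap: 50.2
grasp_force: 42.2
```

Emit:
arm_command --deltas '[{"dx": -0.4, "dy": -0.185, "dz": 0, "rx": 0, "ry": 0, "rz": 0, "fingers": 0.48}, {"dx": -0.2, "dy": -0.1, "dz": 0, "rx": 0, "ry": 0, "rz": 0, "fingers": 0.48}, {"dx": -0.09, "dy": -0.04, "dz": 0.1, "rx": 0, "ry": 0, "rz": 0, "fingers": 0.48}, {"dx": 0, "dy": 0, "dz": 0.3, "rx": 0, "ry": 0, "rz": 0, "fingers": 0.48}, {"dx": 0, "dy": 0, "dz": 0, "rx": 0, "ry": 0, "rz": 0, "fingers": 0.48}, {"dx": 0, "dy": 0, "dz": 0, "rx": 0, "ry": 0, "rz": 0, "fingers": 0.48}, {"dx": 0, "dy": 0, "dz": 0, "rx": 0, "ry": 0, "rz": 0, "fingers": 0.48}, {"dx": 0, "dy": 0, "dz": 0, "rx": 0, "ry": 0, "rz": 0, "fingers": 0.48}, {"dx": 0, "dy": 0, "dz": 0, "rx": 0, "ry": 0, "rz": 0, "fingers": 0.48}]'

```text
time_s: 17.6
ee_pos: [602.8, -102.1, 160.5]
ee_rot: [0.29, 0.957, 0.0, 0.001]
wrist_force: [-0.2, -0.4, -1.3]
finger_gap: 49.6
grasp_force: 42.2
```

```bash
python3 -c "
from go import *
from h import *
from plant import capture
here();plan(stand(-30,31,136));c=capture('wrist')
W=pts(c);p=W.reshape(-1,3);e=stand(-29,31,0);m=(np.hypot(p[:,0]-e[0],p[:,1]-e[1])<27)&(p[:,2]>150)&(p[:,2]<185);print(np.percentile(p[m,2],[25,50,75]))"
```

```text
in stand [-29.   31.2 160.5]
t 17.60 ee [ 602.8 -102.1  160.5] gap 49.6 F [-0.2 -0.4 -1.3] | in cur axes [ 0.01  -0.002  0.245] | in final axes [ 0.01  -0.002  0.245] | turn [0.002 0.002 0.001] | q [-0.43  0.45  0.67  1.78 -0.32  1.02  1.35]
[170.72017147 171.83215951 172.40201574]
```

Emit:
arm_command --deltas '[{"dx": 0.01, "dy": -0.002, "dz": 0.12, "rx": 0, "ry": 0, "rz": 0, "fingers": 0.48}, {"dx": 0, "dy": 0, "dz": 0.09, "rx": 0, "ry": 0, "rz": 0, "fingers": 0.48}, {"dx": 0, "dy": 0, "dz": 0.035, "rx": 0, "ry": 0, "rz": 0, "fingers": 0.48}, {"dx": 0, "dy": 0, "dz": 0, "rx": 0, "ry": 0, "rz": 0, "fingers": 0.48}, {"dx": 0, "dy": 0, "dz": 0, "rx": 0, "ry": 0, "rz": 0, "fingers": 0.48}, {"dx": 0, "dy": 0, "dz": 0, "rx": 0, "ry": 0, "rz": 0, "fingers": 0.48}, {"dx": 0, "dy": 0, "dz": 0, "rx": 0, "ry": 0, "rz": 0, "fingers": 0.48}]'

```text
time_s: 18.35
ee_pos: [600.5, -101.8, 135.0]
ee_rot: [0.291, 0.957, 0.0, -0.001]
wrist_force: [-2.1, 0.7, 4.8]
finger_gap: 49.9
grasp_force: 42.9
```

```bash
python3 -c "
from go import *
here();plan(stand(-30,31,135.7))"
```

```text
in stand [-31.2  30.1 135. ]
t 18.35 ee [ 600.5 -101.8  135. ] gap 49.9 F [-2.1  0.7  4.8] | in cur axes [-0.012  0.009 -0.007] | in final axes [-0.012  0.009 -0.007] | turn [ 0.    -0.003 -0.   ] | q [-0.42  0.48  0.66  1.8  -0.35  0.98  1.36]
```

Emit:
arm_command --deltas '[{"dx": 0, "dy": 0.009, "dz": 0, "rx": 0, "ry": 0, "rz": 0, "fingers": 0.48}, {"dx": 0, "dy": 0, "dz": 0, "rx": 0, "ry": 0, "rz": 0, "fingers": 0.48}, {"dx": 0, "dy": 0, "dz": 0, "rx": 0, "ry": 0, "rz": 0, "fingers": 0.65}, {"dx": 0, "dy": 0, "dz": 0, "rx": 0, "ry": 0, "rz": 0, "fingers": 0.75}, {"dx": 0, "dy": 0, "dz": 0, "rx": 0, "ry": 0, "rz": 0, "fingers": 0.75}, {"dx": 0, "dy": 0, "dz": -0.15, "rx": 0, "ry": 0, "rz": 0, "fingers": 0.75}, {"dx": 0, "dy": 0, "dz": -0.35, "rx": 0, "ry": 0, "rz": 0, "fingers": 0.75}, {"dx": 0.25, "dy": 0, "dz": 0, "rx": 0, "ry": 0, "rz": 0, "fingers": 0.5}, {"dx": 0.25, "dy": 0, "dz": 0, "rx": 0, "ry": 0, "rz": 0, "fingers": 0.35}, {"dx": 0, "dy": 0, "dz": 0, "rx": 0, "ry": 0, "rz": 0, "fingers": 0.35}]'

```text
time_s: 19.35
ee_pos: [558.1, -71.4, 185.3]
ee_rot: [0.29, 0.957, 0.001, -0.001]
wrist_force: [-0.8, 0.0, -1.0]
finger_gap: 29.8
grasp_force: 0.0
```

Emit:
arm_command --deltas '[{"dx": 0, "dy": 0, "dz": 0, "rx": 0, "ry": -0.147, "rz": 0, "fingers": 0.35}, {"dx": 0, "dy": 0, "dz": 0, "rx": 0, "ry": -0.147, "rz": 0, "fingers": 0.35}, {"dx": 0, "dy": 0, "dz": 0, "rx": 0, "ry": -0.148, "rz": 0, "fingers": 0.35}, {"dx": 0.05, "dy": 0, "dz": 0.14, "rx": 0, "ry": 0, "rz": 0, "fingers": 0.35}, {"dx": 0.05, "dy": 0, "dz": 0.14, "rx": 0, "ry": 0, "rz": 0, "fingers": 0.35}, {"dx": 0, "dy": 0, "dz": 0, "rx": 0, "ry": 0, "rz": 0, "fingers": 0.35}, {"dx": 0, "dy": 0, "dz": 0, "rx": 0, "ry": 0, "rz": 0, "fingers": 0.35}, {"dx": 0, "dy": 0, "dz": 0, "rx": 0, "ry": 0, "rz": 0, "fingers": 0.35}, {"dx": 0, "dy": 0, "dz": 0, "rx": 0, "ry": 0, "rz": 0, "fingers": 0.35}]'

```text
time_s: 20.25
ee_pos: [561.2, -74.1, 156.1]
ee_rot: [0.287, 0.942, -0.05, 0.166]
wrist_force: [0.9, 0.2, 0.8]
finger_gap: 29.6
grasp_force: 0.0
```

```bash
python3 -c "
from go import *
here();plan(stand(-76,31,139.2),20)
from h import *
from plant import capture
c=capture('wrist');e=stand(-31,31,0);r=ring(c,e,z=147,rad=35);d=np.array(r[:2])-S;cs,sn=np.cos(YAW),np.sin(YAW);print('ring stand',d[0]*cs+d[1]*sn,-d[0]*sn+d[1]*cs,r)"
```

```text
in stand [-79.2  31.4 156.1]
t 20.25 ee [561.2 -74.1 156.1] gap 29.6 F [0.9 0.2 0.8] | in cur axes [ 0.028 -0.004  0.17 ] | in final axes [ 0.028 -0.004  0.17 ] | turn [ 0.001 -0.001 -0.001] | q [-0.78  0.2   0.79  2.14  0.1   0.58  0.88]
ring stand -31.5957082156953 30.509253061139393 (600.32, -101.27, 26.82, np.int64(2659), np.float64(146.37))
```

Emit:
arm_command --deltas '[{"dx": 0.014, "dy": -0.004, "dz": 0.09, "rx": 0, "ry": 0, "rz": 0, "fingers": 0.35}, {"dx": 0.014, "dy": 0, "dz": 0.08, "rx": 0, "ry": 0, "rz": 0, "fingers": 0.35}, {"dx": 0, "dy": 0, "dz": 0, "rx": 0, "ry": 0, "rz": 0, "fingers": 0.35}, {"dx": 0, "dy": 0, "dz": 0, "rx": 0, "ry": 0, "rz": 0, "fingers": 0.35}, {"dx": 0, "dy": 0, "dz": 0, "rx": 0, "ry": 0, "rz": 0, "fingers": 0.35}, {"dx": -0.056, "dy": 0, "dz": 0.0205, "rx": 0, "ry": 0, "rz": 0, "fingers": 0.35}, {"dx": -0.056, "dy": 0, "dz": 0.0205, "rx": 0, "ry": 0, "rz": 0, "fingers": 0.35}, {"dx": -0.056, "dy": 0, "dz": 0.0205, "rx": 0, "ry": 0, "rz": 0, "fingers": 0.35}, {"dx": -0.056, "dy": 0, "dz": 0.0205, "rx": 0, "ry": 0, "rz": 0, "fingers": 0.35}, {"dx": -0.056, "dy": 0, "dz": 0.0205, "rx": 0, "ry": 0, "rz": 0, "fingers": 0.35}]'

```text
time_s: 21.3
ee_pos: [587.9, -92.6, 138.0]
ee_rot: [0.286, 0.942, -0.05, 0.165]
wrist_force: [0.4, 1.7, -0.3]
finger_gap: 29.8
grasp_force: 0.5
```

```bash
python3 -c "
from go import *
here();plan(stand(-10,31,139),20)"
```

```text
in stand [-46.8  30.8 138. ]
t 21.30 ee [587.9 -92.6 138. ] gap 29.8 F [ 0.4  1.7 -0.3] | in cur axes [-0.349  0.002  0.115] | in final axes [-0.349  0.002  0.116] | turn [-0.    -0.003  0.   ] | q [-0.67  0.29  0.73  2.08 -0.02  0.54  1.01]
```

Emit:
arm_command --deltas '[{"dx": -0.047, "dy": 0.002, "dz": 0.0155, "rx": 0, "ry": 0, "rz": 0, "fingers": 0.35}, {"dx": -0.047, "dy": 0, "dz": 0.0155, "rx": 0, "ry": 0, "rz": 0, "fingers": 0.35}, {"dx": -0.047, "dy": 0, "dz": 0.0155, "rx": 0, "ry": 0, "rz": 0, "fingers": 0.35}, {"dx": -0.047, "dy": 0, "dz": 0.0155, "rx": 0, "ry": 0, "rz": 0, "fingers": 0.35}, {"dx": -0.047, "dy": 0, "dz": 0.0155, "rx": 0, "ry": 0, "rz": 0, "fingers": 0.35}, {"dx": -0.047, "dy": 0, "dz": 0.0155, "rx": 0, "ry": 0, "rz": 0, "fingers": 0.35}, {"dx": -0.04, "dy": 0, "dz": 0.0145, "rx": 0, "ry": 0, "rz": 0, "fingers": 0.35}, {"dx": -0.02, "dy": 0, "dz": 0.007, "rx": 0, "ry": 0, "rz": 0, "fingers": 0.35}, {"dx": 0, "dy": 0, "dz": 0, "rx": 0, "ry": 0, "rz": 0, "fingers": 0.35}, {"dx": 0, "dy": 0, "dz": 0, "rx": 0, "ry": 0, "rz": 0, "fingers": 0.35}]'

```text
time_s: 22.3
ee_pos: [617.5, -112.2, 138.9]
ee_rot: [0.286, 0.942, -0.05, 0.165]
wrist_force: [0.4, 0.7, 0.3]
finger_gap: 29.7
grasp_force: 0.0
```

```bash
python3 -c "
from go import *
here();plan(stand(-2,31,139),20)
from h import *
from plant import capture
c=capture('wrist');prof(c,31,14)"
```

```text
in stand [-11.2  31.  138.9]
t 22.30 ee [ 617.5 -112.2  138.9] gap 29.7 F [0.4 0.7 0.3] | in cur axes [-0.087  0.     0.03 ] | in final axes [-0.087  0.     0.03 ] | turn [ 0.    -0.002  0.   ] | q [-0.57  0.35  0.69  2.01 -0.08  0.56  1.1 ]
-4 584 [134.7 145.3 150.4] | -2 303 [134.4 146.7 150.3] | 0 134 [134.6 149.7 150.2] | 2 55 [149.1 149.5 149.8] | 4 83 [147.6 148.5 149.2] | 6 117 [147.1 148.2 149.1] | 8 96 [146.9 148.1 148.6] | 10 65 [146.  147.7 148.1] | 12 51 [146.4 147.4 147.8] | 14 24 [146.7 147.  147.4] | 16 24 [146.3 146.7 147.1] | 18 15 [146.  146.3 146.6] | 20 21 [145.  145.7 146.2] | 22 33 [142.9 145.  145.7] | 24 52 [140.6 143.7 145.3] | 26 113 [138.1 142.2 145. ] | 28 210 [135.2 139.4 144.3] | 30 261 [135.7 141.  144. ] | 32 69 [142.2 143.5 143.9] |
```

The large ring is tipping in with its leading edge down and its front lifted about 3 mm. Pushing on carefully.

Emit:
arm_command --deltas '[{"dx": -0.015, "dy": 0, "dz": 0.005, "rx": 0, "ry": 0, "rz": 0, "fingers": 0.35}, {"dx": -0.015, "dy": 0, "dz": 0.005, "rx": 0, "ry": 0, "rz": 0, "fingers": 0.35}, {"dx": -0.015, "dy": 0, "dz": 0.005, "rx": 0, "ry": 0, "rz": 0, "fingers": 0.35}, {"dx": 0, "dy": 0, "dz": 0, "rx": 0, "ry": 0, "rz": 0, "fingers": 0.35}, {"dx": 0, "dy": 0, "dz": 0, "rx": 0, "ry": 0, "rz": 0, "fingers": 0.35}]'

```text
time_s: 22.85
ee_pos: [621.5, -114.9, 139.0]
ee_rot: [0.286, 0.942, -0.05, 0.165]
wrist_force: [-0.4, -0.7, 0.6]
finger_gap: 29.9
grasp_force: 0.0
```

```bash
python3 -c "
from go import *
here();plan(stand(-2,31,139),20)
from h import *
from plant import capture
c=capture('wrist');prof(c,31,14)
o=capture('scene')['pixels'][:,:,::-1]
a=cv2.resize(o[180:320,300:420],None,fx=3,fy=3,interpolation=cv2.INTER_CUBIC)
b=cv2.resize(c['pixels'][200:370,190:370,::-1],None,fx=2.4,fy=2.4,interpolation=cv2.INTER_CUBIC)
i=np.zeros((420,800,3),np.uint8);i[:,:360]=a;i[:b.shape[0],362:362+b.shape[1]]=b[:420];cv2.imwrite('pics/c8.png',i)"
```

```text
in stand [ -6.4  31.  139. ]
t 22.85 ee [ 621.5 -114.9  139. ] gap 29.9 F [-0.4 -0.7  0.6] | in cur axes [-0.042 -0.     0.015] | in final axes [-0.042 -0.     0.015] | turn [ 0.    -0.002  0.   ] | q [-0.56  0.36  0.68  2.   -0.09  0.56  1.11]
-4 472 [134.5 140.4 145.8] | -2 665 [134.7 143.8 148.9] | 0 390 [134.6 145.2 149.1] | 2 143 [135.1 148.7 149.3] | 4 85 [148.1 148.5 149. ] | 6 58 [146.8 148.1 148.4] | 8 121 [146.3 147.2 147.9] | 10 117 [145.9 147.3 147.8] | 12 90 [145.1 146.8 147.3] | 14 58 [145.  146.6 147.1] | 16 36 [146.  146.4 146.9] | 18 26 [145.8 146.2 146.7] | 20 19 [145.3 145.8 146.1] | 22 18 [144.9 145.4 145.8] | 24 24 [143.2 144.9 145.3] | 26 49 [140.3 144.4 153. ] | 28 92 [137.9 142.6 144.8] | 30 157 [135.4 140.1 144.3] | 32 318 [133.8 138.4 143.5] |
```

View pics/c8.png

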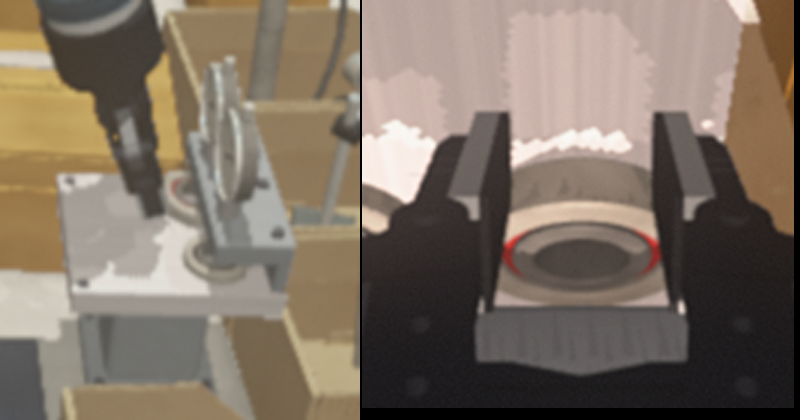

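The scene crop shows the large ring at (180,195) partly under the head and the small one seated at (212,257). The wrist crop shows the large ring centred. Pushing on.

Emit:
arm_command --deltas '[{"dx": -0.012, "dy": 0, "dz": 0.004, "rx": 0, "ry": 0, "rz": 0, "fingers": 0.35}, {"dx": -0.012, "dy": 0, "dz": 0.004, "rx": 0, "ry": 0, "rz": 0, "fingers": 0.35}, {"dx": -0.012, "dy": 0, "dz": 0.004, "rx": 0, "ry": 0, "rz": 0, "fingers": 0.35}, {"dx": -0.01, "dy": 0, "dz": 0.004, "rx": 0, "ry": 0, "rz": 0, "fingers": 0.35}, {"dx": -0.01, "dy": 0, "dz": 0.004, "rx": 0, "ry": 0, "rz": 0, "fingers": 0.35}, {"dx": 0, "dy": 0, "dz": 0, "rx": 0, "ry": 0, "rz": 0, "fingers": 0.35}, {"dx": 0, "dy": 0, "dz": 0, "rx": 0, "ry": 0, "rz": 0, "fingers": 0.35}]'

```text
time_s: 23.65
ee_pos: [626.5, -118.2, 139.1]
ee_rot: [0.286, 0.942, -0.05, 0.165]
wrist_force: [-0.4, -0.1, -0.6]
finger_gap: 30.0
grasp_force: 0.0
```

```bash
python3 -c "
from go import *
here();plan(stand(0,31,139),20)
from h import *
from plant import capture
c=capture('wrist');prof(c,31,14)"
```

```text
in stand [ -0.4  31.  139.1]
t 23.65 ee [ 626.5 -118.2  139.1] gap 30.0 F [-0.4 -0.1 -0.6] | in cur axes [-0.004  0.     0.002] | in final axes [-0.004  0.     0.002] | turn [ 0.    -0.002  0.   ] | q [-0.55  0.36  0.68  1.99 -0.1   0.56  1.12]
-4 150 [134.1 134.7 135.3] | -2 149 [134.1 134.8 135.3] | 0 153 [134.3 134.8 135.6] | 2 443 [134.6 137.7 141.3] | 4 302 [134.9 140.  142. ] | 6 189 [137.7 141.4 142.1] | 8 119 [141.1 141.7 142.1] | 10 63 [140.7 141.6 142.1] | 12 160 [139.6 140.9 141.9] | 14 148 [139.7 141.4 142.2] | 16 115 [139.9 141.4 142.2] | 18 74 [140.  141.5 142.2] | 20 47 [140.9 141.6 142.2] | 22 38 [141.2 141.7 142.4] | 24 25 [141.1 141.7 142.2] | 26 31 [141.3 141.8 153.5] | 28 32 [140.8 141.6 142.3] | 30 47 [137.  141.3 142.1] | 32 127 [129.7 136.3 141.8] |
```

Both rings are seated flat, with tops at 141.7 mm. Now retreating clear.

Emit:
arm_command --deltas '[{"dx": 0.1, "dy": 0, "dz": -0.036, "rx": 0, "ry": 0, "rz": 0, "fingers": 0.35}, {"dx": 0.25, "dy": 0, "dz": -0.091, "rx": 0, "ry": 0, "rz": 0, "fingers": 0.35}, {"dx": 0.25, "dy": 0, "dz": -0.091, "rx": 0, "ry": 0, "rz": 0, "fingers": 0.35}, {"dx": 0, "dy": 0, "dz": -0.3, "rx": 0, "ry": 0, "rz": 0, "fingers": 0.35}, {"dx": 0, "dy": 0, "dz": -0.4, "rx": 0, "ry": 0, "rz": 0, "fingers": 0.35}, {"dx": 0, "dy": 0, "dz": -0.4, "rx": 0, "ry": 0, "rz": 0, "fingers": 0.35}, {"dx": 0, "dy": 0, "dz": 0, "rx": 0, "ry": 0, "rz": 0, "fingers": 0.35}, {"dx": 0, "dy": 0, "dz": 0, "rx": 0, "ry": 0, "rz": 0, "fingers": 0.35}, {"dx": 0, "dy": 0, "dz": 0, "rx": 0, "ry": 0, "rz": 0, "fingers": 0.35}, {"dx": 0, "dy": 0, "dz": 0, "rx": 0, "ry": 0, "rz": 0, "fingers": 0.35}]'

```text
time_s: 24.7
ee_pos: [541.0, -62.2, 240.8]
ee_rot: [0.286, 0.943, -0.051, 0.164]
wrist_force: [0.2, 0.2, 0.1]
finger_gap: 30.1
grasp_force: 0.0
```

```bash
python3 -c "
from go import *
here()
from h import *
from plant import capture
w=capture('wrist');prof(w,31,14);prof(w,-29,14)
c=capture('scene');prof(c,31,20);prof(c,-29,20);i=c['pixels'][150:330,200:430,::-1];cv2.imwrite('pics/e9.png',cv2.resize(i,None,fx=3,fy=3,interpolation=cv2.INTER_CUBIC))"
```

```text
in stand [-102.6   30.   240.8]
-4 44 [134.2 134.6 135. ] | -2 38 [134.1 134.9 135.6] | 0 49 [133.9 134.8 136.4] | 2 121 [134.6 138.  141.3] | 4 83 [134.9 140.  141.7] | 6 46 [135.8 141.2 142.1] | 8 33 [140.7 141.6 142. ] | 10 29 [140.3 141.4 141.7] | 12 45 [139.6 140.9 142.2] | 14 40 [139.5 141.4 142.2] | 16 32 [139.4 141.3 142.1] | 18 30 [139.4 141.5 142.1] | 20 13 [140.4 141.7 142.2] | 22 8 [141.1 141.6 142.1] | 24 10 [140.7 141.6 142. ] | 26 9 [141.2 141.5 141.7] | 28 9 [139.2 141.5 142. ] | 30 25 [129.6 138.8 142.2] | 32 41 [129.6 131.7 141.8] | 
-4 39 [134.1 134.7 135.2] | -2 31 [133.9 134.4 135.1] | 0 38 [134.  134.6 135.1] | 2 23 [134.3 134.9 135.7] | 4 17 [134.  134.7 136.4] | 6 42 [134.3 136.  141.1] | 8 29 [135.1 139.  142.1] | 10 23 [135.3 141.4 141.9] | 12 7 [141.4 141.7 142.5] | 14 6 [141.1 141.6 141.9] | 16 7 [139.6 140.1 140.8] | 18 10 [140.1 141.  141.5] | 22 8 [139.  141.2 142.1] | 
-4 12 [133.3 134.5 136.5] | -2 11 [132.8 135.5 136.9] | 0 13 [133.9 135.  135.9] | 2 19 [134.2 137.2 142.8] | 4 10 [135.6 140.2 142. ] | 6 11 [136.3 142.1 142.9] | 8 13 [135.3 140.9 143.2] | 10 13 [138.  141.2 142.7] | 12 17 [138.  141.9 143.6] | 14 10 [135.8 140.4 143.2] | 16 12 [140.2 141.6 143.3] | 18 10 [137.9 141.3 142.6] | 20 6 [139.6 141.4 142.8] | 22 8 [131.6 140.7 142.5] | 24 6 [129.9 135.6 138.6] | 
-4 13 [133.1 135.3 135.9] | -2 14 [133.9 135.6 136.8] | 0 13 [133.9 134.8 136. ] | 2 14 [133.2 135.  136.2] | 4 15 [133.6 134.4 139.4] | 6 19 [134.3 136.1 142.3] | 8 15 [135.8 141.2 143. ] | 10 14 [135.9 141.6 143. ] | 12 11 [136.5 141.5 142. ] | 14 16 [136.6 140.4 143.3] | 16 18 [137.  141.7 143. ] | 18 16 [135.  141.1 141.7] | 20 10 [136.5 141.3 142.9] | 22 16 [134.5 140.7 142.7] | 24 10 [130.9 138.9 142.7] | 26 6 [132.2 140.6 142.3] | 28 6 [134.6 139.9 142.1] | 30 4 [139.3 140.1 141. ] | 32 7 [135.7 139.  142.3] |
```

View pics/e9.png

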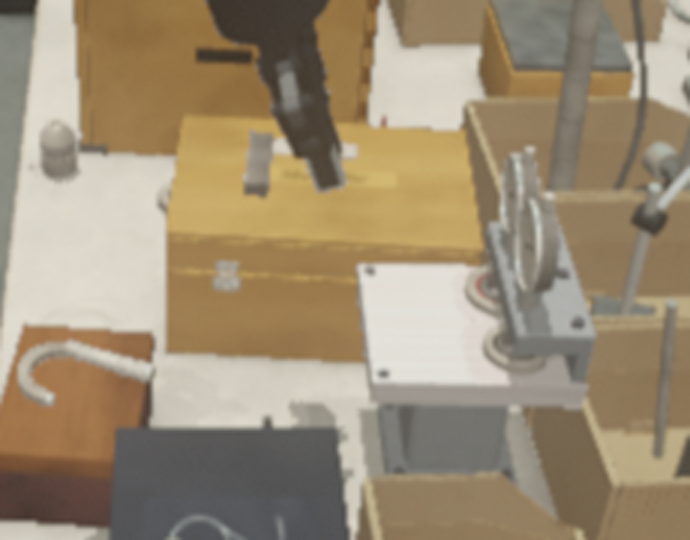

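The picture shows both bearings seated under the head, at about (485,290) and (512,350). The dials are upright and the arm is clear.

```bash
python3 -c "
from plant import ctrl
print(ctrl.job_done())"
```

```text
the job is handed in; nothing more can be done
None
```

Both bearings lie flat in their own pockets (tops measured about 141.7 mm above the bench, 142 expected), the dials and the other bench items were not touched as far as I could see, and I handed the job in at about 25 s of robot time, with no verdict returned.

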